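# Pack the shock-oil caddy and pin its sprung keeper bar

### The job

Pack the shock-oil caddy for the drive home: stand every oil bottle that is out on the bench upright in a bay of its own and set a tapered stopper fully home in every bottle's neck. Only then swing the orange sprung keeper bar across the open side of the bays and lock it shut with the steel pin, pushed fully down into the hole of the red lug on the outer side of the bar so that the bar rests against it. Leave the battery, the wheel and the screwdriver where they are.

Things in the scene. Friction and masses are not known exactly. Their poses are not given: they have to be found in the camera images.
- caddy: Oil caddy fixed to the bench: aluminium plate 130 x 330 mm, 12 mm thick, blue walls up to 52 mm above the bench. Three bays in a row along its y axis (y = +72, 0, -72 mm), each 66 mm wide, closed at the back (wall face at x = -33 mm), open to +x (away from the robot); dividers end at x = +26 mm. Origin: on the bench under the middle bay's centre. Its yaw varies.
- bay0 (a point): Centre of the +y bay (next to the keeper's pivot), on the bay floor, 12 mm above the bench.
- bay1 (a point): Centre of the middle bay, on the bay floor, 12 mm above the bench.
- bay2 (a point): Centre of the -y bay (next to the red lug), on the bay floor, 12 mm above the bench.
- pin_hole (a point): Mouth of the round hole in the red lug (36 mm square block, top 42 mm above the bench), at caddy x +58, y -135 mm. Hole 14 mm in diameter, chamfered 3 mm, 30 mm deep: a pin fully in stands on the base plate, its tip 12 mm above the bench.
- keeper (a joint): Orange keeper bar's hinge: upright post at caddy x +46, y +135 mm. In rad: 0 = sprung open, swung out 0.5 rad to the caddy's +x side; 0.5 = shut, parallel to caddy y across the bays, its outer face 6 mm from the pin hole's axis; stop at 0.6. The spring always returns it to 0 (at 270 mm out: 1.2 N open, 2.7 N shut). Push its outer (+x) face; a pin in the hole on its outer side keeps it shut.
- bar_point (a point): Point on the keeper bar's centre line 270 mm from the hinge, at mid-height of the bar (61 mm above the bench). The bar is 12 mm thick, 18 mm tall (52 to 70 mm above the bench) and ends 25 mm beyond this point; when the bar is closed this point is 12 mm from the pin hole's axis, on its -x side.
- pin: Steel locking pin, upright: shank 12 mm in diameter, 82 mm long with an 8 mm tapered tip (6 mm at the end), then a round grip 22 mm in diameter, 36 mm long; 90 g. Origin: the lower tip; z up along it. Starts loose in a fixed black parking block (52 mm square, 45 mm tall), tip 10 mm above the bench, 35 mm deep in a 15 mm hole: lift it straight out.
- stopper0: Stopper: black plug 22 mm long tapering from 24 to 18 mm diameter at the tip, flange 34 mm in diameter, 5 mm thick, red round grip 22 mm in diameter from 5 to 37 mm above the origin; 30 g. Origin: centre of the flange's underside, which lies on the rim when home; z up. Starts upright in a fixed wooden stand 40 mm tall, in a row 62 mm apart. All three alike; spares may stay.
- stopper1: Stopper: black plug 22 mm long tapering from 24 to 18 mm diameter at the tip, flange 34 mm in diameter, 5 mm thick, red round grip 22 mm in diameter from 5 to 37 mm above the origin; 30 g. Origin: centre of the flange's underside, which lies on the rim when home; z up. Starts upright in a fixed wooden stand 40 mm tall, in a row 62 mm apart. All three alike; spares may stay.
- stopper2: Stopper: black plug 22 mm long tapering from 24 to 18 mm diameter at the tip, flange 34 mm in diameter, 5 mm thick, red round grip 22 mm in diameter from 5 to 37 mm above the origin; 30 g. Origin: centre of the flange's underside, which lies on the rim when home; z up. Starts upright in a fixed wooden stand 40 mm tall, in a row 62 mm apart. All three alike; spares may stay.
- bottle0: White plastic oil bottle with a blue band, standing open on the bench: body 54 mm in diameter, straight to 60 mm height, sloping shoulder to 72 mm, then a neck 34 mm in diameter from 72 to 98 mm; about 180 g. Origin: centre of its underside. None from the start if this bottle is not there this time (two or three of the three are).
- bottle1: White plastic oil bottle with a yellow band, standing open on the bench: body 54 mm in diameter, straight to 60 mm height, sloping shoulder to 72 mm, then a neck 34 mm in diameter from 72 to 98 mm; about 180 g. Origin: centre of its underside. None from the start if this bottle is not there this time (two or three of the three are).
- bottle2: White plastic oil bottle with a green band, standing open on the bench: body 54 mm in diameter, straight to 60 mm height, sloping shoulder to 72 mm, then a neck 34 mm in diameter from 72 to 98 mm; about 180 g. Origin: centre of its underside. None from the start if this bottle is not there this time (two or three of the three are).
- mouth0 (a point): Centre of the mouth of bottle0, at its rim, 98 mm above the bottle's underside. The neck's bore is 27 mm in diameter and 26 mm deep.
- mouth1 (a point): Centre of the mouth of bottle1, at its rim, 98 mm above the bottle's underside. The neck's bore is 27 mm in diameter and 26 mm deep.
- mouth2 (a point): Centre of the mouth of bottle2, at its rim, 98 mm above the bottle's underside. The neck's bore is 27 mm in diameter and 26 mm deep.
- battery: Bystander: black and blue battery pack 138 x 47 x 25 mm, lying on the bench; origin under its centre. Leave alone.
- wheel: Bystander: model-car wheel 64 mm in diameter, 26 mm thick, lying flat; origin under its centre. Leave alone.
- driver: Bystander: screwdriver lying on the bench. Leave alone.
There are look-alikes about, which are no part of the job. Leave any white look-alike of the stopper0 alone.

How it is judged:
By the outcome, as a careful person would: the job done as asked, in the order asked, and still so for the second after the job is handed in, with the robot touching nothing.
Of bottle0, bottle1, bottle2 only 2 to 3 are there at a start; the rules pass over those that are not, and their reading is None.
At some moment in a run one of bottle0, bottle1, bottle2 may be knocked a few centimetres aside while the robot is not near it.
It also fails if it takes over 210 s, if anything falls off the work surface, if the arm or the gripper's body presses on something with over 40 N, if the wrist force passes 120 N, or if a joint passes its speed limit or range.

### The arm

A 7-joint arm with a two-finger parallel gripper is mounted at the origin on the work surface. World frame = base frame: x ahead of the robot, y to its left, z up, the work surface at z = 0. Lengths are in m, angles in rad, forces in N, time in s.
With the tool pointing down it reaches from about 0.425 to 0.925 m from the base axis. Payload 6.8 kg.
Tool frame: the origin (TCP) lies on the centre line of the jaws, within the pads' length; the fingertips stand 19 mm ahead of it and the grasp point (between the pads) is the TCP (tcp_to_tips is the distance from the TCP to the fingertips, in m); x points along the fingers, y is the direction in which the jaws open and shut, and the axes are right-handed (so a half turn about x gives the same grasp; the last joint's range is limited). The gripper opens to 85 mm and grips with 20 to 120 N. Pads are 22 mm wide; open, the fingers measure 114 mm over their backs; the gripper's body (76 mm by 85 mm) begins 54 mm behind the grasp point. The pads swing forward as they close: fully open they stand 13 mm farther back than shut.
Start: joints at [-1.404, 0.477, 0.022, 1.555, -0.011, 1.109, -0.083], TCP at [0.183, 0.65, 0.25] pointing down, gripper open.
Joint ranges: [-2.96, 2.96], [-0.34, 2.1], [-1.41, 1.46], [0.24, 2.44], [-1.37, 4.51], [0.17, 1.92], [-2.96, 2.96]. Speed limits (rad/s): [2.39, 2.39, 3.14, 3.14, 3.14, 3.14, 3.14].

### API

Orientations are given as a unit quaternion [w, x, y, z].
In Python, from station import get_obs, read_camera, hand_in, spot_in, cut_out, tcp_to_tips gives the robot as it stands.
- The arm moves only by the shell command python3 -m jog 'ROWS' [FORCE]. ROWS is JSON, a list of rows, each an object of numbers: "gripper": the closure, from 0 (fully open) to 1 (shut); "dx", "dy", "dz": the shift along the world's x, y, z in m; "rx", "ry", "rz": the turn, a rotation vector about the world's x, y, z in degrees. In form: [{"gripper": .., "dx": .., "dy": .., "dz": .., "rx": .., "ry": .., "rz": ..}, ...]. A call has 1 to 10 rows; each row is the pose to reach, as a shift and turn from the pose commanded when the call began; what a row does not reach only later rows make up. A row lasts 1/10 s, in which the tool goes at most 50 mm and 8.59 degrees, less where a joint would pass 70% of its speed; a pose out of reach is approached as far as the arm can. A call with a gripper value outside its range is refused whole. The fingers move at their own pace and stop on an object; FORCE is the grip in N (left out, the last holds). Time passes only in rows, so rows that repeat a pose let the fingers close. It gives the time, the measured TCP pose, the force and the opening at its end, in the units of the state.
- get_obs(): the state, without advancing time (a new reading comes with each control period).
- read_camera(name): name is "side" or "top" or "wrist"; returns a dict with "pixels" (400x640x3 uint8, blue, green, red), "range_z" (400x640 float32, m along the optical axis (not along the pixel's ray), 0 where there is no reading), "camera_matrix" (3x3 intrinsics, pixels), "cam_to_world" (4x4, takes a point from camera to world coordinates). Camera axes: x right, y down, z forward; pixel columns grow to the right and rows downward; lengths in m; the calibration is good to about 2 mm. A picture is of the moment at which its call begins.
- hand_in(): hands the job in, once; it reports no verdict.
Trained networks look in the newest picture that a camera, given by its name, has taken for a name from the list of things; names that differ only in an ending like _2 or _b are one class to them, and where a whole thing is asked for, a point or a joint stands for the part that bears it (a point fixed in the world has none). Each returns a list of dicts, best first, with "conf" (0 to 1); they miss things now and then, are a little off and sometimes report something else, mostly with a low value. They report only what shows in the picture. A call takes as long as a camera call. They do not tell look-alikes from the thing itself.
- spot_in(camera, label): "box" ([centre column, centre row, width, height] in pixels, round what is visible of it).
- cut_out(camera, label): "mask" (400x640 bool, what is visible of it) and "box" ([centre column, centre row, width, height] in pixels, round what is visible of it).
The state is a dict: "t": time; "q": joint angles; "joint_vel": joint speeds; "joint_torque": joint torques, N m; "eef_pos": TCP position; "tool_rot": TCP orientation; "contact_force": force on the tool from outside, world axes, zero at the start; "torque": the same for the moment, N m; "gripper_width": opening from 0.0 (shut) to 1.0 (fully open).
Only numpy, scipy, OpenCV 4.12 (cv2) and the standard library are available. Lean on these libraries where they do the work, as an engineer would, in place of code of your own. Each camera call takes 0.05 s, during which the arm holds its last target. There are 200 camera calls.

## Working session

There is one attempt and no reset: what is moved stays moved. The work goes in short steps, Python scripts to look and compute and a shell command to move; the robot and the scene stay as the last step left them, time stands still between calls to the robot, and variables do not carry over. Pictures are saved under pics/ and viewed, about 12 in all and at most 16, crops included, and the job is handed in when it is done.

```bash
mkdir -p pics
cat > h.py <<'E'
import numpy as np, cv2
from station import *
def shot(c,fn=None):
    d=read_camera(c)
    if fn: cv2.imwrite('pics/'+fn,d['pixels'])
    return d
def cloud(d):
    K=d['camera_matrix'];z=d['range_z'];T=d['cam_to_world']
    v,u=np.mgrid[:z.shape[0],:z.shape[1]]
    p=np.stack([(u-K[0,2])/K[0,0]*z,(v-K[1,2])/K[1,1]*z,z],-1)
    w=p@T[:3,:3].T+T[:3,3]; w[z<=0]=np.nan
    return w
E
python3 - <<'E'
from h import *
for c in ['top','side']:
    d=shot(c,c+'0.png');w=cloud(d)
    print(c,np.round(d['cam_to_world'],3).tolist())
    for n in ['caddy','keeper','pin','stopper0','bottle0','bottle1','bottle2','pin_hole','battery','wheel','driver']:
        for r in cut_out(c,n)[:4]:
            m=r['mask'];p=w[m];p=p[~np.isnan(p[:,0])]
            print(n,round(r['conf'],2),np.round(r['box']).astype(int),np.round(np.median(p,0),3) if len(p) else None, np.round(np.nanpercentile(p[:,2],98),3) if len(p) else '')
print(get_obs())
E
```

```text
top [[-0.008, -0.998, 0.062, 0.463], [-1.0, 0.009, 0.013, -0.032], [-0.013, -0.062, -0.998, 1.182], [0.0, 0.0, 0.0, 1.0]]
caddy 0.59 [319 205 106  83] [ 0.488 -0.021  0.012] 0.071
caddy 0.28 [223 248  20  19] [0.407 0.25  0.068] 0.1
keeper 0.78 [316 190  91  59] [ 0.576 -0.007  0.069] 0.075
pin 0.5 [403 173  10   6] [ 0.616 -0.267  0.126] 0.131
pin 0.43 [320 206 109  84] [ 0.488 -0.024  0.012] 0.071
stopper0 0.58 [409 246  14   7] [ 0.415 -0.288  0.06 ] 0.079
stopper0 0.49 [407 224  12   5] [ 0.475 -0.279  0.058] 0.08
bottle0 0.86 [183 225  32  13] [0.472 0.377 0.067] 0.1
bottle0 0.83 [225 248  21  21] [0.407 0.252 0.068] 0.1
bottle0 0.7 [222 215  24  24] [0.509 0.259 0.066] 0.099
bottle1 0.86 [183 225  32  13] [0.472 0.377 0.067] 0.1
bottle1 0.83 [225 248  21  21] [0.407 0.252 0.068] 0.1
bottle1 0.7 [222 215  24  24] [0.509 0.259 0.066] 0.099
bottle2 0.86 [183 225  32  13] [0.472 0.377 0.067] 0.1
bottle2 0.83 [225 248  21  21] [0.407 0.252 0.068] 0.1
bottle2 0.7 [222 215  24  24] [0.509 0.259 0.066] 0.099
pin_hole 0.74 [320 204 111  87] [ 0.488 -0.026  0.012] 0.071
battery 0.76 [220
[... 1824 characters left out ...]
.244 0.057] 0.099
{'t': 1.2, 'q': array([-1.40406734,  0.47700553,  0.02241   ,  1.55543592, -0.01150656,
        1.1093121 , -0.08316517]), 'joint_vel': array([ 0.00090631,  0.0005236 , -0.00096565,  0.00028082, -0.0007531 ,
        0.00198785, -0.00057726]), 'joint_torque': array([-6.76158797e-04, -5.96334493e+01,  1.60555758e+00, -2.81551212e+01,
        1.24081154e-02,  1.80209292e-03,  1.69146762e-05]), 'eef_pos': array([0.18318141, 0.64966235, 0.25028919]), 'tool_rot': array([ 0.70043073,  0.09688462,  0.70044217, -0.09690677]), 'contact_force': array([-0.15368787, -0.12157887,  0.88343203]), 'torque': array([ 0.01034199, -0.03990249, -0.02045225]), 'gripper_width': 1.0014306510275723}
```

Run:
```python
import cv2,numpy as np
t=cv2.imread('pics/top0.png')[110:290,150:470]; s=cv2.imread('pics/side0.png')[90:400,200:480]
cv2.imwrite('pics/a.png',cv2.resize(t,(800,450),interpolation=cv2.INTER_CUBIC))
cv2.imwrite('pics/b.png',cv2.resize(s,(542,600),interpolation=cv2.INTER_CUBIC))
```

```text
(no output)
```

View pics/a.png

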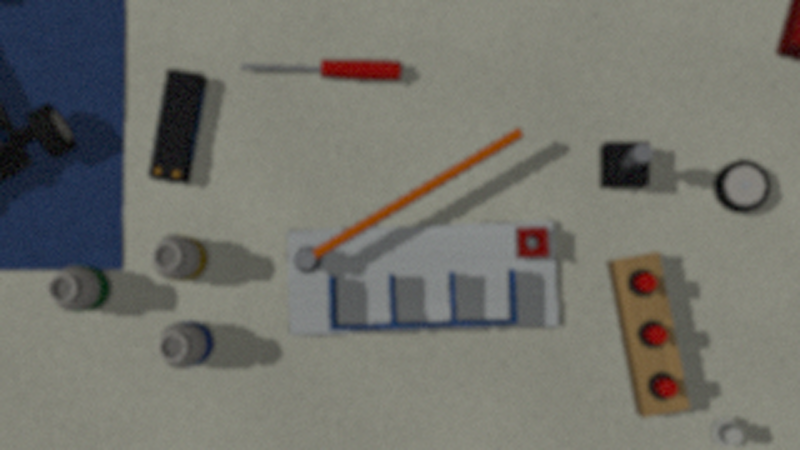

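View pics/b.png

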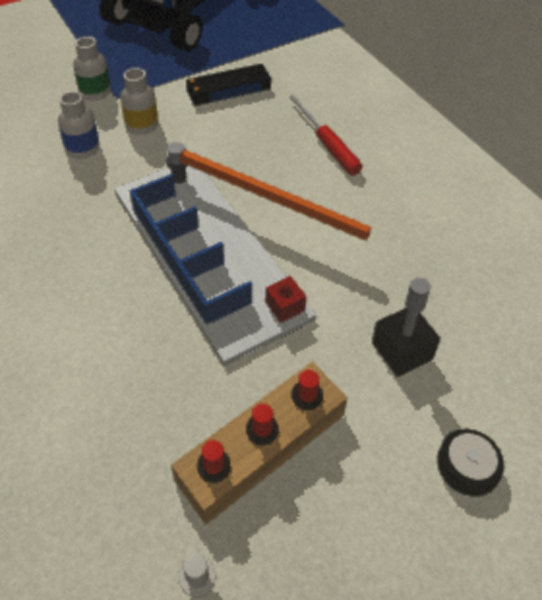

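```bash
cat >> h.py <<'E'
from scipy.spatial.transform import Rotation as R
from scipy.optimize import least_squares
def circ(P,r):
    s=least_squares(lambda c:np.hypot(P[:,0]-c[0],P[:,1]-c[1])-r,P[:,:2].mean(0),loss='soft_l1',f_scale=.002)
    return s.x
def tool():
    o=get_obs();M=R.from_quat(np.roll(o['tool_rot'],-1)).as_matrix()
    return o['eef_pos'],M
def hsv(d): return cv2.cvtColor(d['pixels'],cv2.COLOR_BGR2HSV)
E
python3 - <<'E'
from h import *
p,M=tool();print(np.round(M,3).tolist())
for c in ['top','side','wrist']:
    d=shot(c,c+'1.png');w=cloud(d);h=hsv(d)
    if c=='wrist':
        print('wrist pose in tool',np.round(M.T@(d['cam_to_world'][:3,3]-p),3),np.round(M.T@d['cam_to_world'][:3,:3],2).tolist(),d['camera_matrix'][0,0]);continue
    for b in [(.407,.25),(.509,.257),(.472,.375)]:
        m=(np.hypot(w[...,0]-b[0],w[...,1]-b[1])<.05)&(w[...,2]>.09)&(w[...,2]<.11)
        q=w[m];print(c,'neck',len(q),np.round([(q.min(0)+q.max(0))/2,np.ptp(q,0)],4).tolist())
    blue=(h[...,0]>100)&(h[...,0]<130)&(h[...,1]>110)&(abs(w[...,2]-.05)<.008)&(abs(w[...,1])<.17)&(abs(w[...,0]-.45)<.15)
    q=w[blue];print('blue',len(q)); r=cv2.minAreaRect((q[:,:2]*1000).astype(np.float32));print(r)
    m=(abs(w[...,2]-.012)<.004)&(abs(w[...,1])<.25)&(abs(w[...,0]-.5)<.15)
    print('plate',cv2.minAreaRect((w[m][:,:2]*1000).astype(np.float32)))
    red=((h[...,0]<8)|(h[...,0]>172))&(h[...,1]>130)
    q=w[red&(w[...,2]>.036)&(w[...,2]<.048)&(abs(w[...,1]+.15)<.08)];print('lug',len(q),cv2.minAreaRect((q[:,:2]*1000).astype(np.float32)) if len(q) else '')
E
```

```text
[[-0.0, 0.271, 0.962], [-0.0, 0.962, -0.271], [-1.0, -0.0, -0.0]]
top neck 52 [[0.4069, 0.2616, 0.0973], [0.0312, 0.0325, 0.0119]]
top neck 54 [[0.5093, 0.2689, 0.0961], [0.0316, 0.0312, 0.012]]
top neck 58 [[0.4732, 0.3877, 0.0963], [0.0315, 0.0328, 0.0127]]
blue 103
((457.041259765625, -22.853622436523438), (58.648746490478516, 217.2755889892578), 1.1130930185317993)
plate ((507.063720703125, -1.1585540771484375), (494.9726257324219, 276.9250793457031), 89.31221771240234)
lug 89 ((525.801513671875, -154.73574829101562), (33.116085052490234, 27.23015785217285), 89.46302795410156)
side neck 71 [[0.4085, 0.2597, 0.0957], [0.0327, 0.033, 0.0106]]
side neck 71 [[0.5108, 0.2678, 0.0954], [0.0323, 0.0364, 0.0105]]
side neck 65 [[0.4759, 0.3873, 0.0955], [0.0327, 0.0351, 0.011]]
blue 270
((458.5666198730469, -24.591407775878906), (62.77799606323242, 220.75894165039062), 1.4906575679779053)
plate ((481.6007995605469, -0.6165771484375), (161.23643493652344, 522.232666015625), 7.843392372131348)
lug 188 ((527.0574340820312, -156.29458618164062), (35.309139251708984, 37.183780670166016), 0.3973116874694824)
wrist pose in tool [-0.123 -0.    -0.082] [[0.0, -0.32, 0.95], [1.0, -0.0, -0.0], [0.0, 0.95, 0.32]] 305.65526198715577
```

```bash
python3 -m jog '[{"gripper":0,"dx":0.327,"dy":-0.382,"dz":0,"rz":-73},{"gripper":0,"dx":0.327,"dy":-0.382,"dz":0,"rz":-73},{"gripper":0,"dx":0.327,"dy":-0.382,"dz":0,"rz":-73},{"gripper":0,"dx":0.327,"dy":-0.382,"dz":0,"rz":-73},{"gripper":0,"dx":0.327,"dy":-0.382,"dz":0,"rz":-73},{"gripper":0,"dx":0.327,"dy":-0.382,"dz":0,"rz":-73},{"gripper":0,"dx":0.327,"dy":-0.382,"dz":0,"rz":-73},{"gripper":0,"dx":0.327,"dy":-0.382,"dz":0,"rz":-73},{"gripper":0,"dx":0.327,"dy":-0.382,"dz":0,"rz":-73},{"gripper":0,"dx":0.327,"dy":-0.382,"dz":0,"rz":-73}]' 60
```

```text
$[0]: bad value
```

```bash
python3 -m jog '[{"gripper":0,"dx":0.03,"dy":-0.04,"dz":0,"rz":-8},{"gripper":0,"dx":0.06,"dy":-0.08,"dz":0,"rz":-16},{"gripper":0,"dx":0.10,"dy":-0.12,"dz":0,"rz":-24},{"gripper":0,"dx":0.13,"dy":-0.155,"dz":0,"rz":-32},{"gripper":0,"dx":0.163,"dy":-0.19,"dz":0,"rz":-40}]' 60; python3 -m jog --help | head -20
```

```text
$[0]: bad value
invalid input: not JSON, or not a number
```

```bash
python3 -m jog '[{"gripper":0,"dx":0.327,"dy":-0.382,"dz":0,"rx":0,"ry":0,"rz":-73},{"gripper":0,"dx":0.327,"dy":-0.382,"dz":0,"rx":0,"ry":0,"rz":-73},{"gripper":0,"dx":0.327,"dy":-0.382,"dz":0,"rx":0,"ry":0,"rz":-73},{"gripper":0,"dx":0.327,"dy":-0.382,"dz":0,"rx":0,"ry":0,"rz":-73},{"gripper":0,"dx":0.327,"dy":-0.382,"dz":0,"rx":0,"ry":0,"rz":-73},{"gripper":0,"dx":0.327,"dy":-0.382,"dz":0,"rx":0,"ry":0,"rz":-73},{"gripper":0,"dx":0.327,"dy":-0.382,"dz":0,"rx":0,"ry":0,"rz":-73},{"gripper":0,"dx":0.327,"dy":-0.382,"dz":0,"rx":0,"ry":0,"rz":-73},{"gripper":0,"dx":0.327,"dy":-0.382,"dz":0,"rx":0,"ry":0,"rz":-73},{"gripper":0,"dx":0.327,"dy":-0.382,"dz":0,"rx":0,"ry":0,"rz":-73}]' 60
```

```text
t: 2.35
eef_pos: [0.5093, 0.2684, 0.2507]
tool_rot: [0.505, 0.495, 0.505, -0.495]
contact_force: [0.2, 0.7, 0.7]
gripper_width: 0.998
```

```bash
cat >> h.py <<'E'
def yawinfo():
    p,M=tool();print('tcp',np.round(p,4),'yaw of jaw',round(np.degrees(np.arctan2(M[1,1],M[0,1])),2),'tilt',np.round(M[:,0],3),'q',np.round(get_obs()['q'],2))
def necks(w,zlo=.09,zhi=.102):
    m=(w[...,2]>zlo)&(w[...,2]<zhi)
    n,l,s,c=cv2.connectedComponentsWithStats(m.astype(np.uint8))
    for i in range(1,n):
        if s[i,4]>60:
            q=w[l==i];print('neck',s[i,4],np.round([(q.min(0)+q.max(0))[:2]/2,np.ptp(q,0)[:2]],4).tolist())
E
python3 - <<'E'
from h import *
yawinfo();d=shot('wrist','w1.png');necks(cloud(d))
E
```

```text
tcp [0.5093 0.2684 0.2507] yaw of jaw 1.16 tilt [ 0.001  0.001 -1.   ] q [-0.94  0.33  0.43  1.82 -0.16  1.02 -0.42]
neck 628 [[0.4759, 0.3884], [0.0337, 0.0331]]
neck 453 [[0.5118, 0.2691], [0.0325, 0.033]]
neck 527 [[0.4088, 0.2611], [0.0334, 0.0336]]
```

View pics/w1.png

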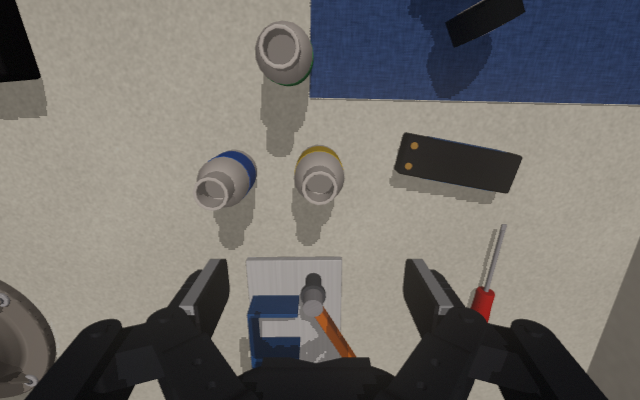

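```bash
python3 -m jog '[{"gripper":0,"dx":0.0015,"dy":0.0005,"dz":-0.05,"rx":0,"ry":0,"rz":0},{"gripper":0,"dx":0.0015,"dy":0.0005,"dz":-0.10,"rx":0,"ry":0,"rz":0},{"gripper":0,"dx":0.0015,"dy":0.0005,"dz":-0.14,"rx":0,"ry":0,"rz":0},{"gripper":0,"dx":0.0015,"dy":0.0005,"dz":-0.157,"rx":0,"ry":0,"rz":0},{"gripper":0.6,"dx":0.0015,"dy":0.0005,"dz":-0.157,"rx":0,"ry":0,"rz":0},{"gripper":1,"dx":0.0015,"dy":0.0005,"dz":-0.157,"rx":0,"ry":0,"rz":0},{"gripper":1,"dx":0.0015,"dy":0.0005,"dz":-0.157,"rx":0,"ry":0,"rz":0},{"gripper":1,"dx":0.0015,"dy":0.0005,"dz":-0.157,"rx":0,"ry":0,"rz":0},{"gripper":1,"dx":0.0015,"dy":0.0005,"dz":-0.157,"rx":0,"ry":0,"rz":0},{"gripper":1,"dx":0.0015,"dy":0.0005,"dz":-0.157,"rx":0,"ry":0,"rz":0}]' 50; python3 -c "
from h import *
yawinfo(); print(tcp_to_tips() if callable(tcp_to_tips) else tcp_to_tips)"
```

```text
t: 3.4
eef_pos: [0.5112, 0.2711, 0.0952]
tool_rot: [0.506, 0.496, 0.505, -0.493]
contact_force: [-0.4, -0.2, 6.3]
gripper_width: 0.382
tcp [0.5112 0.2711 0.0952] yaw of jaw 1.25 tilt [ 0.003  0.002 -1.   ] q [-0.87  0.53  0.36  1.94 -0.28  0.71 -0.33]
0.019
```

```bash
python3 -m jog '[{"gripper":1,"dx":0,"dy":0,"dz":0.05,"rx":0,"ry":0,"rz":0},{"gripper":1,"dx":0,"dy":0,"dz":0.10,"rx":0,"ry":0,"rz":0},{"gripper":1,"dx":0,"dy":0,"dz":0.15,"rx":0,"ry":0,"rz":0},{"gripper":1,"dx":-0.01,"dy":-0.04,"dz":0.18,"rx":0,"ry":0,"rz":0},{"gripper":1,"dx":-0.02,"dy":-0.08,"dz":0.18,"rx":0,"ry":0,"rz":0},{"gripper":1,"dx":-0.02,"dy":-0.13,"dz":0.18,"rx":0,"ry":0,"rz":0},{"gripper":1,"dx":-0.03,"dy":-0.17,"dz":0.18,"rx":0,"ry":0,"rz":0},{"gripper":1,"dx":-0.04,"dy":-0.21,"dz":0.18,"rx":0,"ry":0,"rz":0},{"gripper":1,"dx":-0.047,"dy":-0.24,"dz":0.18,"rx":0,"ry":0,"rz":0},{"gripper":1,"dx":-0.047,"dy":-0.24,"dz":0.18,"rx":0,"ry":0,"rz":0}]'
python3 - <<'E'
from h import *
yawinfo();d=shot('wrist','w2.png');w=cloud(d);h=hsv(d)
blue=(h[...,0]>100)&(h[...,0]<130)&(h[...,1]>110)&(abs(w[...,2]-.052)<.005)&(abs(w[...,1])<.17)
q=w[blue];print(len(q),cv2.minAreaRect((q[:,:2]*1000).astype(np.float32)))
bk=q[q[:,0]<.44];print('backwall',bk[:,0].min(),bk[:,0].max(),np.polyfit(bk[:,1],bk[:,0],1) if len(bk)>5 else'')
for y0 in (.086,.014,-.06,-.13):
    s=q[(abs(q[:,1]-y0)<.012)&(q[:,0]>.445)]
    if len(s)>5: print('div',y0,np.round([s[:,1].min(),s[:,1].max(),np.median(s[:,1]),s[:,0].max(),s[:,2].max()],4))
red=((h[...,0]<8)|(h[...,0]>172))&(h[...,1]>130)
q=w[red&(w[...,2]>.036)&(w[...,2]<.048)&(abs(w[...,1]+.15)<.08)];print('lug',len(q),cv2.minAreaRect((q[:,:2]*1000).astype(np.float32)) if len(q) else '')
E
```

```text
t: 4.4
eef_pos: [0.4612, 0.0255, 0.2736]
tool_rot: [0.503, 0.496, 0.504, -0.496]
contact_force: [0.4, 0.3, -1.8]
gripper_width: 0.379
tcp [0.4612 0.0255 0.2736] yaw of jaw 0.83 tilt [-0.001  0.    -1.   ] q [-0.73  0.09  0.58  2.05 -0.06  1.02 -0.1 ]
724 ((457.5495910644531, 43.44178009033203), (63.19077682495117, 88.06780242919922), 1.436501383781433)
backwall 0.42549292816063655 0.43998761519912655 [-0.00737812  0.43030318]
div 0.086 [0.0827 0.0877 0.0852 0.4881 0.0535]
div 0.014 [0.0118 0.0164 0.0151 0.4899 0.0526]
lug 11 ((509.8145446777344, -167.45013427734375), (1.2980729341506958, 12.86230182647705), 5.18796968460083)
```

View pics/w2.png

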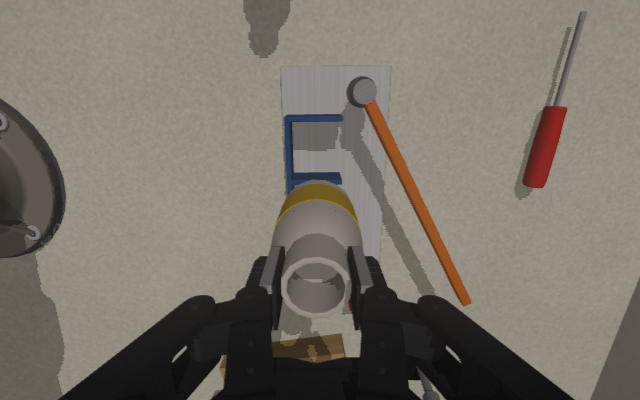

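```bash
python3 -m jog '[{"gripper":1,"dx":0.004,"dy":-0.04,"dz":0,"rx":0,"ry":0,"rz":0},{"gripper":1,"dx":0.004,"dy":-0.08,"dz":0,"rx":0,"ry":0,"rz":0},{"gripper":1,"dx":0.004,"dy":-0.118,"dz":0,"rx":0,"ry":0,"rz":0},{"gripper":1,"dx":0.004,"dy":-0.118,"dz":-0.04,"rx":0,"ry":0,"rz":0},{"gripper":1,"dx":0.004,"dy":-0.118,"dz":-0.08,"rx":0,"ry":0,"rz":0},{"gripper":1,"dx":0.004,"dy":-0.118,"dz":-0.08,"rx":0,"ry":0,"rz":0},{"gripper":1,"dx":0.004,"dy":-0.118,"dz":-0.08,"rx":0,"ry":0,"rz":0}]'
cat > look.py <<'E'
from h import *
import sys
yawinfo();p,M=tool();d=shot('wrist',sys.argv[1]);w=cloud(d)
z=float(sys.argv[2]);m=(abs(w[...,2]-z)<.004)&(np.hypot(w[...,0]-p[0],w[...,1]-p[1])<.03)
q=w[m];r=d['pixels'][m].astype(int);g=(r.min(1)>90);q=q[g]
print(len(q),'rim centre rel tcp',np.round((q.min(0)+q.max(0))/2-p,4),np.round(np.ptp(q,0),4),'z98',np.percentile(q[:,2],95))
E
python3 look.py w3.png 0.197
```

```text
t: 5.15
eef_pos: [0.467, -0.0869, 0.1936]
tool_rot: [0.505, 0.494, 0.506, -0.495]
contact_force: [0.3, -0.1, -1.1]
gripper_width: 0.383
tcp [ 0.467  -0.0869  0.1936] yaw of jaw 1.32 tilt [-0.001 -0.    -1.   ] q [-0.51  0.25  0.66  2.11 -0.2   0.84  0.29]
1498 rim centre rel tcp [-0.0004 -0.0019  0.003 ] [0.0325 0.034  0.0073] z98 0.1968236226616857
```

Run:
```python
from h import *
for c in('top','side'):
    d=shot(c,c+'2.png');w=cloud(d);p,_=tool()
    m=(np.hypot(w[...,0]-p[0],w[...,1]-p[1])<.04)&(w[...,2]<p[2]-.03)&(w[...,2]>.085)
    q=w[m];print(c,len(q),q.min(0)-p if len(q) else'',q.max(0)-p if len(q) else '')
    h=hsv(d);red=((h[...,0]<8)|(h[...,0]>172))&(h[...,1]>130)
    n,l,s,_=cv2.connectedComponentsWithStats((red&(abs(w[...,2]-.05)<.04)).astype(np.uint8))
    for i in range(1,n):
        if s[i,4]>15:
            q=w[l==i];t=q[q[:,2]>np.percentile(q[:,2],98)-.006];print('red',s[i,4],np.round((t.min(0)+t.max(0))/2,4),np.round(np.ptp(t,0),3))
```

```text
top 0  
red 1941 [ 0.794  -0.5558  0.0635] [0.159 0.183 0.011]
red 192 [0.7415 0.0509 0.0281] [0.017 0.093 0.011]
red 31 [ 0.5347 -0.1562  0.0439] [0.009 0.03  0.007]
red 61 [ 0.475  -0.2813  0.0781] [0.017 0.018 0.006]
red 60 [ 0.4146 -0.2927  0.0783] [0.017 0.021 0.007]
red 67 [ 0.3545 -0.303   0.0776] [0.017 0.02  0.006]
side 524 [-0.02745395 -0.0304607  -0.09529472] [ 0.02591413  0.01043169 -0.0300691 ]
red 1619 [0.2196 1.4003 0.0862] [0.391 0.157 0.008]
red 221 [0.7424 0.0493 0.0256] [0.022 0.099 0.008]
red 278 [ 0.527  -0.1569  0.0417] [0.035 0.038 0.007]
red 154 [ 0.4771 -0.2849  0.0761] [0.02  0.021 0.006]
red 6065 [ 0.7972 -0.5569  0.0641] [0.165 0.178 0.016]
red 161 [ 0.416  -0.2952  0.0763] [0.02  0.02  0.006]
red 174 [ 0.3555 -0.3053  0.0766] [0.021 0.023 0.006]
```

```bash
python3 -m jog '[{"gripper":1,"dx":-0.0013,"dy":-0.0057,"dz":0,"rx":0,"ry":0,"rz":0},{"gripper":1,"dx":-0.0013,"dy":-0.0057,"dz":-0.03,"rx":0,"ry":0,"rz":0},{"gripper":1,"dx":-0.0013,"dy":-0.0057,"dz":-0.06,"rx":0,"ry":0,"rz":0},{"gripper":1,"dx":-0.0013,"dy":-0.0057,"dz":-0.08,"rx":0,"ry":0,"rz":0},{"gripper":1,"dx":-0.0013,"dy":-0.0057,"dz":-0.085,"rx":0,"ry":0,"rz":0},{"gripper":1,"dx":-0.0013,"dy":-0.0057,"dz":-0.085,"rx":0,"ry":0,"rz":0},{"gripper":1,"dx":-0.0013,"dy":-0.0057,"dz":-0.085,"rx":0,"ry":0,"rz":0}]'; python3 look.py w4.png 0.111
```

```text
t: 6.0
eef_pos: [0.4665, -0.0937, 0.1095]
tool_rot: [0.506, 0.495, 0.505, -0.494]
contact_force: [-0.2, -0.5, -2.2]
gripper_width: 0.376
tcp [ 0.4665 -0.0937  0.1095] yaw of jaw 1.24 tilt [ 0.002  0.    -1.   ] q [-0.4   0.4   0.57  2.17 -0.36  0.65  0.44]
1716 rim centre rel tcp [-0.0004 -0.0018  0.0008] [0.0325 0.0341 0.0067] z98 0.11267083403665593
```

```bash
python3 -m jog '[{"gripper":1,"dx":0,"dy":0.001,"dz":-0.003,"rx":0,"ry":0,"rz":0},{"gripper":1,"dx":0,"dy":0.001,"dz":-0.0035,"rx":0,"ry":0,"rz":0},{"gripper":0.2,"dx":0,"dy":0.001,"dz":-0.0035,"rx":0,"ry":0,"rz":0},{"gripper":0,"dx":0,"dy":0.001,"dz":-0.0035,"rx":0,"ry":0,"rz":0},{"gripper":0,"dx":0,"dy":0.001,"dz":-0.0035,"rx":0,"ry":0,"rz":0},{"gripper":0,"dx":0,"dy":0.001,"dz":-0.0035,"rx":0,"ry":0,"rz":0},{"gripper":0,"dx":0,"dy":0.001,"dz":0.045,"rx":0,"ry":0,"rz":0},{"gripper":0,"dx":0,"dy":0.001,"dz":0.09,"rx":0,"ry":0,"rz":0},{"gripper":0,"dx":-0.01,"dy":0.05,"dz":0.13,"rx":0,"ry":0,"rz":0},{"gripper":0,"dx":-0.02,"dy":0.10,"dz":0.13,"rx":0,"ry":0,"rz":0}]'
python3 -m jog '[{"gripper":0,"dx":-0.01,"dy":0.045,"dz":0,"rx":0,"ry":0,"rz":0},{"gripper":0,"dx":-0.02,"dy":0.09,"dz":0,"rx":0,"ry":0,"rz":0},{"gripper":0,"dx":-0.03,"dy":0.135,"dz":0,"rx":0,"ry":0,"rz":0},{"gripper":0,"dx":-0.04,"dy":0.18,"dz":0,"rx":0,"ry":0,"rz":0},{"gripper":0,"dx":-0.04,"dy":0.22,"dz":0,"rx":0,"ry":0,"rz":0},{"gripper":0,"dx":-0.04,"dy":0.254,"dz":0,"rx":0,"ry":0,"rz":0},{"gripper":0,"dx":-0.04,"dy":0.254,"dz":0,"rx":0,"ry":0,"rz":0},{"gripper":0,"dx":-0.04,"dy":0.254,"dz":0,"rx":0,"ry":0,"rz":0}]'
python3 - <<'E'
from h import *
yawinfo();d=shot('wrist','w5.png');necks(cloud(d))
d=shot('side','s3.png');necks(cloud(d),.104,.114);necks(cloud(d),.09,.102)
E
```

```text
t: 7.05
eef_pos: [0.4501, -0.0066, 0.24]
tool_rot: [0.505, 0.498, 0.503, -0.494]
contact_force: [1.0, 0.5, 0.0]
gripper_width: 1.0
t: 7.85
eef_pos: [0.4077, 0.2486, 0.2362]
tool_rot: [0.506, 0.494, 0.506, -0.494]
contact_force: [0.3, -0.6, 0.1]
gripper_width: 1.002
tcp [0.4077 0.2486 0.2362] yaw of jaw 1.34 tilt [-0.    -0.001 -1.   ] q [-1.08  0.17  0.45  2.05 -0.09  0.94 -0.56]
neck 704 [[0.4756, 0.3866], [0.0335, 0.0298]]
neck 506 [[0.4082, 0.2611], [0.0329, 0.0333]]
neck 487 [[0.0617, 0.0106], [0.0145, 0.0595]]
neck 651 [[1.5799, 0.3494], [0.0184, 1.0068]]
neck 223 [[0.2189, 1.3946], [0.3949, 0.1529]]
neck 89 [[0.4674, -0.0957], [0.0332, 0.0325]]
neck 279 [[0.007, -0.0303], [0.1234, 0.0796]]
neck 779 [[1.5815, 0.3678], [0.0181, 1.0643]]
neck 254 [[0.2189, 1.4016], [0.3953, 0.1588]]
neck 64 [[0.476, 0.3872], [0.0337, 0.0369]]
neck 73 [[0.4087, 0.2597], [0.0334, 0.0343]]
neck 314 [[0.006, -0.0259], [0.1249, 0.0875]]
```

```bash
python3 -m jog '[{"gripper":0,"dx":0,"dy":0.0122,"dz":-0.05,"rx":0,"ry":0,"rz":0},{"gripper":0,"dx":0,"dy":0.0122,"dz":-0.10,"rx":0,"ry":0,"rz":0},{"gripper":0,"dx":0,"dy":0.0122,"dz":-0.13,"rx":0,"ry":0,"rz":0},{"gripper":0,"dx":0,"dy":0.0122,"dz":-0.14,"rx":0,"ry":0,"rz":0},{"gripper":0,"dx":0,"dy":0.0122,"dz":-0.14,"rx":0,"ry":0,"rz":0},{"gripper":1,"dx":0,"dy":0.0122,"dz":-0.14,"rx":0,"ry":0,"rz":0},{"gripper":1,"dx":0,"dy":0.0122,"dz":-0.14,"rx":0,"ry":0,"rz":0},{"gripper":1,"dx":0,"dy":0.0122,"dz":-0.14,"rx":0,"ry":0,"rz":0},{"gripper":1,"dx":0,"dy":0.0122,"dz":-0.14,"rx":0,"ry":0,"rz":0},{"gripper":1,"dx":0,"dy":0.0122,"dz":-0.14,"rx":0,"ry":0,"rz":0}]'
python3 -m jog '[{"gripper":1,"dx":0,"dy":0,"dz":0.05,"rx":0,"ry":0,"rz":0},{"gripper":1,"dx":0,"dy":0,"dz":0.10,"rx":0,"ry":0,"rz":0},{"gripper":1,"dx":0,"dy":-0.02,"dz":0.14,"rx":0,"ry":0,"rz":0},{"gripper":1,"dx":0.01,"dy":-0.06,"dz":0.14,"rx":0,"ry":0,"rz":0},{"gripper":1,"dx":0.02,"dy":-0.105,"dz":0.14,"rx":0,"ry":0,"rz":0},{"gripper":1,"dx":0.03,"dy":-0.15,"dz":0.14,"rx":0,"ry":0,"rz":0},{"gripper":1,"dx":0.04,"dy":-0.195,"dz":0.14,"rx":0,"ry":0,"rz":0},{"gripper":1,"dx":0.05,"dy":-0.24,"dz":0.14,"rx":0,"ry":0,"rz":0},{"gripper":1,"dx":0.056,"dy":-0.281,"dz":0.13,"rx":0,"ry":0,"rz":0},{"gripper":1,"dx":0.056,"dy":-0.281,"dz":0.11,"rx":0,"ry":0,"rz":0}]'
python3 -m jog '[{"gripper":1,"dx":0,"dy":0,"dz":0,"rx":0,"ry":0,"rz":0},{"gripper":1,"dx":0,"dy":0,"dz":0,"rx":0,"ry":0,"rz":0}]';python3 look.py w6.png 0.205
```

```text
t: 8.95
eef_pos: [0.4089, 0.2613, 0.0979]
tool_rot: [0.505, 0.495, 0.505, -0.494]
contact_force: [-1.3, -1.4, 8.2]
gripper_width: 0.385
t: 9.95
eef_pos: [0.4652, -0.0264, 0.208]
tool_rot: [0.505, 0.498, 0.502, -0.496]
contact_force: [0.6, 1.0, -2.5]
gripper_width: 0.382
t: 10.15
eef_pos: [0.4636, -0.0198, 0.2067]
tool_rot: [0.505, 0.494, 0.506, -0.495]
contact_force: [0.3, 0.7, -1.6]
gripper_width: 0.387
tcp [ 0.4636 -0.0198  0.2067] yaw of jaw 1.29 tilt [-0.001  0.    -1.   ] q [-0.68  0.21  0.68  2.12 -0.17  0.87  0.12]
1628 rim centre rel tcp [-0.0039  0.0001 -0.0023] [0.0388 0.0345 0.0065] z98 0.20673337150667245
```

```bash
python3 -m jog '[{"gripper":1,"dx":0.001,"dy":-0.003,"dz":-0.04,"rx":0,"ry":0,"rz":0},{"gripper":1,"dx":0.001,"dy":-0.003,"dz":-0.07,"rx":0,"ry":0,"rz":0},{"gripper":1,"dx":0.001,"dy":-0.003,"dz":-0.09,"rx":0,"ry":0,"rz":0},{"gripper":1,"dx":0.001,"dy":-0.003,"dz":-0.096,"rx":0,"ry":0,"rz":0},{"gripper":1,"dx":0.001,"dy":-0.003,"dz":-0.098,"rx":0,"ry":0,"rz":0},{"gripper":1,"dx":0.001,"dy":-0.003,"dz":-0.098,"rx":0,"ry":0,"rz":0}]';python3 look.py w7.png 0.111
python3 -m jog '[{"gripper":1,"dx":0,"dy":0,"dz":-0.001,"rx":0,"ry":0,"rz":0},{"gripper":0,"dx":0,"dy":0,"dz":-0.001,"rx":0,"ry":0,"rz":0},{"gripper":0,"dx":0,"dy":0,"dz":-0.001,"rx":0,"ry":0,"rz":0},{"gripper":0,"dx":0,"dy":0,"dz":-0.001,"rx":0,"ry":0,"rz":0},{"gripper":0,"dx":0,"dy":0,"dz":0.045,"rx":0,"ry":0,"rz":0},{"gripper":0,"dx":0,"dy":0,"dz":0.09,"rx":0,"ry":0,"rz":0},{"gripper":0,"dx":0,"dy":0.05,"dz":0.13,"rx":0,"ry":0,"rz":0},{"gripper":0,"dx":0,"dy":0.10,"dz":0.13,"rx":0,"ry":0,"rz":0},{"gripper":0,"dx":0.003,"dy":0.15,"dz":0.13,"rx":0,"ry":0,"rz":0},{"gripper":0,"dx":0.006,"dy":0.20,"dz":0.13,"rx":0,"ry":0,"rz":0}]'
python3 -m jog '[{"gripper":0,"dx":0.003,"dy":0.04,"dz":0,"rx":0,"ry":0,"rz":0},{"gripper":0,"dx":0.005,"dy":0.08,"dz":0,"rx":0,"ry":0,"rz":0},{"gripper":0,"dx":0.006,"dy":0.12,"dz":0,"rx":0,"ry":0,"rz":0},{"gripper":0,"dx":0.006,"dy":0.16,"dz":0,"rx":0,"ry":0,"rz":0},{"gripper":0,"dx":0.006,"dy":0.2,"dz":0,"rx":0,"ry":0,"rz":0},{"gripper":0,"dx":0.006,"dy":0.2,"dz":0,"rx":0,"ry":0,"rz":0},{"gripper":0,"dx":0.006,"dy":0.2,"dz":0,"rx":0,"ry":0,"rz":0}]'
python3 - <<'E'
from h import *
yawinfo();d=shot('wrist','w8.png');necks(cloud(d))
d=shot('side','s4.png');necks(cloud(d),.104,.114)
E
```

```text
t: 10.8
eef_pos: [0.4653, -0.0223, 0.11]
tool_rot: [0.505, 0.495, 0.506, -0.494]
contact_force: [-2.0, -0.0, 2.5]
gripper_width: 0.383
tcp [ 0.4653 -0.0223  0.11  ] yaw of jaw 1.34 tilt [ 0.     0.002 -1.   ] q [-0.56  0.39  0.58  2.19 -0.36  0.65  0.29]
1567 rim centre rel tcp [-0.0007  0.0002  0.001 ] [0.0449 0.0341 0.0079] z98 0.11149478862197554
t: 11.85
eef_pos: [0.4704, 0.1673, 0.2396]
tool_rot: [0.505, 0.495, 0.505, -0.494]
contact_force: [1.7, 0.3, -0.3]
gripper_width: 0.999
t: 12.55
eef_pos: [0.4758, 0.366, 0.2381]
tool_rot: [0.506, 0.494, 0.506, -0.494]
contact_force: [0.2, -0.3, -0.6]
gripper_width: 1.002
tcp [0.4758 0.366  0.2381] yaw of jaw 1.39 tilt [-0.    -0.001 -1.   ] q [-1.16  0.4   0.52  1.78 -0.23  1.02 -0.52]
neck 517 [[0.6572, 0.4747], [0.0177, 0.0157]]
neck 506 [[0.4758, 0.3887], [0.0335, 0.0331]]
neck 223 [[0.2171, 1.397], [0.3923, 0.1497]]
neck 603 [[1.5802, 0.3096], [0.0192, 0.9289]]
neck 82 [[0.4646, -0.023], [0.032, 0.0347]]
neck 91 [[0.4671, -0.0955], [0.0322, 0.034]]
neck 274 [[0.0071, -0.028], [0.1233, 0.0839]]
```

```bash
python3 -m jog '[{"gripper":0,"dx":0,"dy":0.0225,"dz":-0.03,"rx":0,"ry":0,"rz":0},{"gripper":0,"dx":0,"dy":0.0225,"dz":-0.08,"rx":0,"ry":0,"rz":0},{"gripper":0,"dx":0,"dy":0.0225,"dz":-0.12,"rx":0,"ry":0,"rz":0},{"gripper":0,"dx":0,"dy":0.0225,"dz":-0.141,"rx":0,"ry":0,"rz":0},{"gripper":0,"dx":0,"dy":0.0225,"dz":-0.141,"rx":0,"ry":0,"rz":0},{"gripper":1,"dx":0,"dy":0.0225,"dz":-0.141,"rx":0,"ry":0,"rz":0},{"gripper":1,"dx":0,"dy":0.0225,"dz":-0.141,"rx":0,"ry":0,"rz":0},{"gripper":1,"dx":0,"dy":0.0225,"dz":-0.141,"rx":0,"ry":0,"rz":0},{"gripper":1,"dx":0,"dy":0.0225,"dz":-0.141,"rx":0,"ry":0,"rz":0},{"gripper":1,"dx":0,"dy":0.0225,"dz":-0.141,"rx":0,"ry":0,"rz":0}]'
python3 -m jog '[{"gripper":1,"dx":0,"dy":0,"dz":0.05,"rx":0,"ry":0,"rz":0},{"gripper":1,"dx":0,"dy":0,"dz":0.10,"rx":0,"ry":0,"rz":0},{"gripper":1,"dx":0,"dy":-0.02,"dz":0.14,"rx":0,"ry":0,"rz":0},{"gripper":1,"dx":0,"dy":-0.06,"dz":0.14,"rx":0,"ry":0,"rz":0},{"gripper":1,"dx":0,"dy":-0.11,"dz":0.14,"rx":0,"ry":0,"rz":0},{"gripper":1,"dx":0,"dy":-0.16,"dz":0.14,"rx":0,"ry":0,"rz":0},{"gripper":1,"dx":-0.01,"dy":-0.21,"dz":0.14,"rx":0,"ry":0,"rz":0},{"gripper":1,"dx":-0.013,"dy":-0.26,"dz":0.14,"rx":0,"ry":0,"rz":0},{"gripper":1,"dx":-0.013,"dy":-0.30,"dz":0.13,"rx":0,"ry":0,"rz":0},{"gripper":1,"dx":-0.013,"dy":-0.339,"dz":0.11,"rx":0,"ry":0,"rz":0}]'
python3 -m jog '[{"gripper":1,"dx":0,"dy":0,"dz":0,"rx":0,"ry":0,"rz":0},{"gripper":1,"dx":0,"dy":0,"dz":0,"rx":0,"ry":0,"rz":0},{"gripper":1,"dx":0,"dy":0,"dz":0,"rx":0,"ry":0,"rz":0}]';python3 look.py w9.png 0.205
```

```text
t: 13.65
eef_pos: [0.477, 0.3882, 0.0993]
tool_rot: [0.505, 0.495, 0.506, -0.494]
contact_force: [-0.7, -1.0, 7.4]
gripper_width: 0.38
t: 14.65
eef_pos: [0.4639, 0.0468, 0.2089]
tool_rot: [0.506, 0.496, 0.505, -0.493]
contact_force: [0.5, 0.7, -1.5]
gripper_width: 0.374
t: 14.95
eef_pos: [0.4637, 0.0497, 0.208]
tool_rot: [0.506, 0.495, 0.506, -0.494]
contact_force: [0.9, 0.8, -2.5]
gripper_width: 0.38
tcp [0.4637 0.0497 0.208 ] yaw of jaw 1.33 tilt [ 0.001  0.001 -1.   ] q [-0.82  0.21  0.67  2.12 -0.17  0.87 -0.03]
1522 rim centre rel tcp [-0.0009  0.0014 -0.0036] [0.0453 0.0338 0.0067] z98 0.2066980175477998
```

```bash
python3 -m jog '[{"gripper":1,"dx":-0.001,"dy":-0.001,"dz":-0.04,"rx":0,"ry":0,"rz":0},{"gripper":1,"dx":-0.001,"dy":-0.001,"dz":-0.07,"rx":0,"ry":0,"rz":0},{"gripper":1,"dx":-0.001,"dy":-0.001,"dz":-0.09,"rx":0,"ry":0,"rz":0},{"gripper":1,"dx":-0.001,"dy":-0.001,"dz":-0.096,"rx":0,"ry":0,"rz":0},{"gripper":1,"dx":-0.001,"dy":-0.001,"dz":-0.099,"rx":0,"ry":0,"rz":0},{"gripper":1,"dx":-0.001,"dy":-0.001,"dz":-0.099,"rx":0,"ry":0,"rz":0}]'
python3 -m jog '[{"gripper":1,"dx":0,"dy":0,"dz":0,"rx":0,"ry":0,"rz":0},{"gripper":0,"dx":0,"dy":0,"dz":0,"rx":0,"ry":0,"rz":0},{"gripper":0,"dx":0,"dy":0,"dz":0,"rx":0,"ry":0,"rz":0},{"gripper":0,"dx":0,"dy":0,"dz":0,"rx":0,"ry":0,"rz":0},{"gripper":0,"dx":0,"dy":0,"dz":0.045,"rx":0,"ry":0,"rz":0},{"gripper":0,"dx":0,"dy":0,"dz":0.09,"rx":0,"ry":0,"rz":0},{"gripper":0,"dx":0,"dy":-0.04,"dz":0.13,"rx":0,"ry":0,"rz":0},{"gripper":0,"dx":0,"dy":-0.08,"dz":0.13,"rx":0,"ry":0,"rz":0},{"gripper":0,"dx":0.003,"dy":-0.12,"dz":0.13,"rx":0,"ry":0,"rz":0},{"gripper":0,"dx":0.006,"dy":-0.16,"dz":0.13,"rx":0,"ry":0,"rz":0}]'
python3 -m jog '[{"gripper":0,"dx":0.004,"dy":-0.04,"dz":0,"rx":0,"ry":0,"rz":0},{"gripper":0,"dx":0.007,"dy":-0.08,"dz":0,"rx":0,"ry":0,"rz":0},{"gripper":0,"dx":0.007,"dy":-0.12,"dz":0,"rx":0,"ry":0,"rz":0},{"gripper":0,"dx":0.007,"dy":-0.15,"dz":0,"rx":0,"ry":0,"rz":0},{"gripper":0,"dx":0.007,"dy":-0.15,"dz":0,"rx":0,"ry":0,"rz":0},{"gripper":0,"dx":0.007,"dy":-0.15,"dz":0,"rx":0,"ry":0,"rz":0}]'
cat > reds.py <<'E'
from h import *
import sys
yawinfo();p,M=tool();d=shot('wrist',sys.argv[1]);w=cloud(d);h=hsv(d)
red=((h[...,0]<8)|(h[...,0]>172))&(h[...,1]>130)
n,l,s,_=cv2.connectedComponentsWithStats(red.astype(np.uint8))
for i in range(1,n):
    if s[i,4]>80:
        q=w[l==i];q=q[~np.isnan(q[:,0])];t=q[q[:,2]>np.percentile(q[:,2],97)-.005];c=(t.min(0)+t.max(0))/2
        print('red',s[i,4],np.round(c,4),np.round(np.ptp(t,0),3),'rel',np.round(c-p,4))
necks(w,.104,.114)
E
python3 reds.py w10.png
python3 - <<'E'
from h import *
d=shot('side','s5.png');necks(cloud(d),.104,.114)
E
```

```text
t: 15.6
eef_pos: [0.4619, 0.0488, 0.1113]
tool_rot: [0.504, 0.494, 0.507, -0.494]
contact_force: [-15.0, -0.1, 40.4]
gripper_width: 0.376
t: 16.6
eef_pos: [0.4687, -0.1135, 0.2393]
tool_rot: [0.506, 0.495, 0.505, -0.493]
contact_force: [1.0, 0.5, 0.3]
gripper_width: 0.997
t: 17.2
eef_pos: [0.4752, -0.2627, 0.2384]
tool_rot: [0.505, 0.495, 0.505, -0.495]
contact_force: [-0.3, -0.1, 0.0]
gripper_width: 0.998
tcp [ 0.4752 -0.2627  0.2384] yaw of jaw 1.18 tilt [-0. -0. -1.] q [-0.26  0.35  0.82  1.92 -0.3   0.99  0.72]
red 1416 [ 0.5271 -0.1571  0.0406] [0.037 0.036 0.006] rel [ 0.0519  0.1056 -0.1978]
red 512 [ 0.4776 -0.284   0.0758] [0.021 0.021 0.006] rel [ 0.0023 -0.0213 -0.1625]
red 535 [ 0.417  -0.2946  0.0757] [0.02  0.021 0.006] rel [-0.0583 -0.0319 -0.1626]
red 598 [ 0.356  -0.3053  0.0754] [0.021 0.021 0.006] rel [-0.1192 -0.0426 -0.163 ]
red 2149 [ 0.7098 -0.3982  0.1804] [0.34  0.3   0.249] rel [ 0.2345 -0.1355 -0.058 ]
red 550 [ 0.6319 -0.4161  0.17  ] [0.2   0.296 0.234] rel [ 0.1567 -0.1534 -0.0684]
neck 152 [[0.6142, -0.2701], [0.0171, 0.0202]]
neck 642 [[1.5804, 0.35], [0.0162, 1.0094]]
neck 221 [[0.2188, 1.3975], [0.3926, 0.1572]]
neck 76 [[0.4591, 0.0487], [0.032, 0.034]]
neck 80 [[0.4645, -0.0235], [0.0321, 0.0334]]
neck 66 [[0.4658, -0.0959], [0.0298, 0.0332]]
neck 272 [[0.0069, -0.0272], [0.1229, 0.0862]]
```

View pics/w10.png

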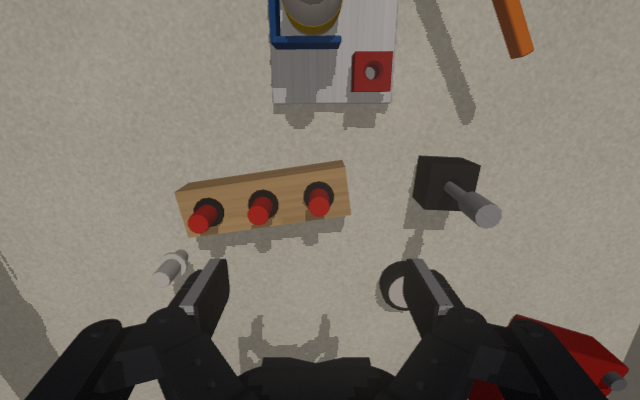

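```bash
python3 -m jog '[{"gripper":0.5,"dx":0.002,"dy":-0.0215,"dz":-0.03,"rx":0,"ry":0,"rz":0},{"gripper":0.5,"dx":0.002,"dy":-0.0215,"dz":-0.08,"rx":0,"ry":0,"rz":0},{"gripper":0.5,"dx":0.002,"dy":-0.0215,"dz":-0.13,"rx":0,"ry":0,"rz":0},{"gripper":0.5,"dx":0.002,"dy":-0.0215,"dz":-0.16,"rx":0,"ry":0,"rz":0},{"gripper":0.5,"dx":0.002,"dy":-0.0215,"dz":-0.17,"rx":0,"ry":0,"rz":0},{"gripper":0.5,"dx":0.002,"dy":-0.0215,"dz":-0.17,"rx":0,"ry":0,"rz":0},{"gripper":1,"dx":0.002,"dy":-0.0215,"dz":-0.17,"rx":0,"ry":0,"rz":0},{"gripper":1,"dx":0.002,"dy":-0.0215,"dz":-0.17,"rx":0,"ry":0,"rz":0},{"gripper":1,"dx":0.002,"dy":-0.0215,"dz":-0.17,"rx":0,"ry":0,"rz":0},{"gripper":1,"dx":0.002,"dy":-0.0215,"dz":-0.17,"rx":0,"ry":0,"rz":0}]' 50
python3 -m jog '[{"gripper":1,"dx":0,"dy":0,"dz":0.04,"rx":0,"ry":0,"rz":0},{"gripper":1,"dx":0,"dy":0,"dz":0.09,"rx":0,"ry":0,"rz":0},{"gripper":1,"dx":0,"dy":0.03,"dz":0.13,"rx":0,"ry":0,"rz":0},{"gripper":1,"dx":0,"dy":0.06,"dz":0.15,"rx":0,"ry":0,"rz":0},{"gripper":1,"dx":-0.005,"dy":0.10,"dz":0.15,"rx":0,"ry":0,"rz":0},{"gripper":1,"dx":-0.01,"dy":0.14,"dz":0.15,"rx":0,"ry":0,"rz":0},{"gripper":1,"dx":-0.012,"dy":0.18,"dz":0.14,"rx":0,"ry":0,"rz":0},{"gripper":1,"dx":-0.012,"dy":0.188,"dz":0.12,"rx":0,"ry":0,"rz":0},{"gripper":1,"dx":-0.012,"dy":0.188,"dz":0.12,"rx":0,"ry":0,"rz":0},{"gripper":1,"dx":-0.012,"dy":0.188,"dz":0.12,"rx":0,"ry":0,"rz":0}]'
cat > stp.py <<'E'
from h import *
import sys
p,M=tool();yawinfo()
for c in sys.argv[2:]:
    d=shot(c,c+sys.argv[1]);w=cloud(d);h=hsv(d)
    near=np.hypot(w[...,0]-p[0],w[...,1]-p[1])<.05
    white=near&(w[...,2]>.1)&(w[...,2]<.114)&(d['pixels'].min(2)>70)
    q=w[white]
    if len(q)>5: print(c,'rim',len(q),np.round((q.min(0)+q.max(0))/2,4),np.round(np.ptp(q,0),3))
    # stopper: black flange/plug below TCP
    for a,b,nm in((-.035,-.02,'flange'),(-.05,-.036,'plug')):
        m=near&(w[...,2]>p[2]+a)&(w[...,2]<p[2]+b)&(np.hypot(w[...,0]-p[0],w[...,1]-p[1])<.03)&(d['pixels'].max(2)<70)
        q=w[m]
        if len(q)>5: print(c,nm,len(q),'rel tcp min',np.round(q.min(0)-p,4),'max',np.round(q.max(0)-p,4))
E
python3 stp.py p1.png wrist side
```

```text
t: 18.3
eef_pos: [0.4788, -0.2843, 0.0704]
tool_rot: [0.507, 0.495, 0.504, -0.494]
contact_force: [-0.7, 1.6, 7.5]
gripper_width: 0.24
t: 19.3
eef_pos: [0.4653, -0.0968, 0.1892]
tool_rot: [0.505, 0.495, 0.505, -0.495]
contact_force: [0.2, -1.1, 0.3]
gripper_width: 0.239
tcp [ 0.4653 -0.0968  0.1892] yaw of jaw 1.21 tilt [ 0.001 -0.    -1.   ] q [-0.61  0.29  0.81  2.12 -0.28  0.84  0.4 ]
wrist rim 617 [ 0.4677 -0.0924  0.1055] [0.033 0.029 0.011]
wrist flange 836 rel tcp min [-0.0169  0.0009 -0.0306] max [ 0.0148  0.0174 -0.0227]
wrist plug 16 rel tcp min [-0.0055  0.0079 -0.0498] max [ 0.0037  0.0097 -0.0469]
side rim 112 [ 0.4676 -0.0958  0.1064] [0.033 0.034 0.013]
side flange 70 rel tcp min [-0.0176 -0.0172 -0.0314] max [ 0.0143  0.0061 -0.0202]
side plug 27 rel tcp min [-0.0101 -0.0113 -0.0493] max [ 0.0049  0.     -0.037 ]
```

```bash
python3 -m jog '[{"gripper":1,"dx":0.0025,"dy":0.001,"dz":-0.01,"rx":0,"ry":0,"rz":0},{"gripper":1,"dx":0.0025,"dy":0.001,"dz":-0.02,"rx":0,"ry":0,"rz":0},{"gripper":1,"dx":0.0025,"dy":0.001,"dz":-0.03,"rx":0,"ry":0,"rz":0},{"gripper":1,"dx":0.0025,"dy":0.001,"dz":-0.04,"rx":0,"ry":0,"rz":0},{"gripper":1,"dx":0.0025,"dy":0.001,"dz":-0.047,"rx":0,"ry":0,"rz":0},{"gripper":1,"dx":0.0025,"dy":0.001,"dz":-0.05,"rx":0,"ry":0,"rz":0},{"gripper":1,"dx":0.0025,"dy":0.001,"dz":-0.05,"rx":0,"ry":0,"rz":0}]'; python3 stp.py p2.png wrist side
```

```text
t: 20.1
eef_pos: [0.4686, -0.0957, 0.1404]
tool_rot: [0.505, 0.496, 0.505, -0.494]
contact_force: [-9.4, 2.2, 34.5]
gripper_width: 0.242
tcp [ 0.4686 -0.0957  0.1404] yaw of jaw 1.18 tilt [ 0.001  0.002 -1.   ] q [-0.53  0.38  0.74  2.15 -0.39  0.74  0.49]
wrist rim 375 [ 0.469  -0.0854  0.1061] [0.033 0.014 0.012]
wrist flange 822 rel tcp min [-0.0168  0.0013 -0.0303] max [ 0.0149  0.0173 -0.0203]
side rim 36 [ 0.469  -0.1054  0.1061] [0.033 0.014 0.012]
side flange 61 rel tcp min [-0.0175 -0.0178 -0.0287] max [ 0.0138  0.0042 -0.0202]
```

```bash
python3 -m jog '[{"gripper":0.4,"dx":0,"dy":0,"dz":0,"rx":0,"ry":0,"rz":0},{"gripper":0.4,"dx":0,"dy":0,"dz":0,"rx":0,"ry":0,"rz":0},{"gripper":0.4,"dx":0,"dy":0,"dz":0.001,"rx":0,"ry":0,"rz":0},{"gripper":0.4,"dx":0,"dy":0,"dz":0.04,"rx":0,"ry":0,"rz":0},{"gripper":0.5,"dx":0,"dy":0,"dz":0.08,"rx":0,"ry":0,"rz":0},{"gripper":0.5,"dx":-0.01,"dy":-0.04,"dz":0.10,"rx":0,"ry":0,"rz":0},{"gripper":0.5,"dx":-0.02,"dy":-0.08,"dz":0.10,"rx":0,"ry":0,"rz":0},{"gripper":0.5,"dx":-0.03,"dy":-0.12,"dz":0.09,"rx":0,"ry":0,"rz":0},{"gripper":0.5,"dx":-0.04,"dy":-0.16,"dz":0.09,"rx":0,"ry":0,"rz":0},{"gripper":0.5,"dx":-0.0516,"dy":-0.18,"dz":0.09,"rx":0,"ry":0,"rz":0}]'
python3 -m jog '[{"gripper":0.5,"dx":0,"dy":0,"dz":0,"rx":0,"ry":0,"rz":0},{"gripper":0.5,"dx":0,"dy":0,"dz":0,"rx":0,"ry":0,"rz":0}]'; python3 reds.py w11.png
```

```text
t: 21.2
eef_pos: [0.415, -0.2781, 0.2284]
tool_rot: [0.505, 0.495, 0.504, -0.496]
contact_force: [0.5, -0.0, -0.3]
gripper_width: 0.499
t: 21.4
eef_pos: [0.4159, -0.2749, 0.2281]
tool_rot: [0.505, 0.495, 0.505, -0.495]
contact_force: [0.2, 0.5, -0.2]
gripper_width: 0.5
tcp [ 0.4159 -0.2749  0.2281] yaw of jaw 1.18 tilt [-0.001  0.    -1.   ] q [-0.29  0.29  0.9   2.04 -0.28  0.94  0.78]
red 1723 [ 0.527  -0.1569  0.0405] [0.037 0.035 0.006] rel [ 0.1111  0.1181 -0.1876]
red 548 [ 0.4163 -0.2944  0.0754] [0.02  0.021 0.006] rel [ 0.0004 -0.0195 -0.1528]
red 576 [ 0.3558 -0.305   0.0755] [0.02  0.021 0.006] rel [-0.0602 -0.03   -0.1526]
red 5915 [ 0.6505 -0.4086  0.1758] [0.35  0.296 0.241] rel [ 0.2346 -0.1336 -0.0524]
neck 235 [[0.6135, -0.2703], [0.0169, 0.0202]]
```

```bash
python3 -m jog '[{"gripper":0.5,"dx":0.0008,"dy":-0.0195,"dz":-0.03,"rx":0,"ry":0,"rz":0},{"gripper":0.5,"dx":0.0008,"dy":-0.0195,"dz":-0.08,"rx":0,"ry":0,"rz":0},{"gripper":0.5,"dx":0.0008,"dy":-0.0195,"dz":-0.13,"rx":0,"ry":0,"rz":0},{"gripper":0.5,"dx":0.0008,"dy":-0.0195,"dz":-0.15,"rx":0,"ry":0,"rz":0},{"gripper":0.5,"dx":0.0008,"dy":-0.0195,"dz":-0.158,"rx":0,"ry":0,"rz":0},{"gripper":0.5,"dx":0.0008,"dy":-0.0195,"dz":-0.158,"rx":0,"ry":0,"rz":0},{"gripper":1,"dx":0.0008,"dy":-0.0195,"dz":-0.158,"rx":0,"ry":0,"rz":0},{"gripper":1,"dx":0.0008,"dy":-0.0195,"dz":-0.158,"rx":0,"ry":0,"rz":0},{"gripper":1,"dx":0.0008,"dy":-0.0195,"dz":-0.158,"rx":0,"ry":0,"rz":0},{"gripper":1,"dx":0.0008,"dy":-0.0195,"dz":-0.158,"rx":0,"ry":0,"rz":0}]'
python3 -m jog '[{"gripper":1,"dx":0,"dy":0,"dz":0.05,"rx":0,"ry":0,"rz":0},{"gripper":1,"dx":0,"dy":0,"dz":0.10,"rx":0,"ry":0,"rz":0},{"gripper":1,"dx":0,"dy":0.0,"dz":0.15,"rx":0,"ry":0,"rz":0},{"gripper":1,"dx":0.01,"dy":0.03,"dz":0.17,"rx":0,"ry":0,"rz":0},{"gripper":1,"dx":0.02,"dy":0.075,"dz":0.17,"rx":0,"ry":0,"rz":0},{"gripper":1,"dx":0.03,"dy":0.12,"dz":0.17,"rx":0,"ry":0,"rz":0},{"gripper":1,"dx":0.04,"dy":0.165,"dz":0.17,"rx":0,"ry":0,"rz":0},{"gripper":1,"dx":0.048,"dy":0.21,"dz":0.17,"rx":0,"ry":0,"rz":0},{"gripper":1,"dx":0.048,"dy":0.25,"dz":0.17,"rx":0,"ry":0,"rz":0},{"gripper":1,"dx":0.048,"dy":0.271,"dz":0.16,"rx":0,"ry":0,"rz":0}]'
python3 -m jog '[{"gripper":1,"dx":0,"dy":0,"dz":-0.03,"rx":0,"ry":0,"rz":0},{"gripper":1,"dx":0,"dy":0,"dz":-0.04,"rx":0,"ry":0,"rz":0},{"gripper":1,"dx":0,"dy":0,"dz":-0.04,"rx":0,"ry":0,"rz":0},{"gripper":1,"dx":0,"dy":0,"dz":-0.04,"rx":0,"ry":0,"rz":0}]'
python3 stp.py p3.png wrist side
```

```text
t: 22.45
eef_pos: [0.4183, -0.2948, 0.072]
tool_rot: [0.506, 0.495, 0.505, -0.494]
contact_force: [0.8, 0.8, 7.9]
gripper_width: 0.242
t: 23.45
eef_pos: [0.4659, -0.0197, 0.2317]
tool_rot: [0.507, 0.495, 0.506, -0.492]
contact_force: [0.4, -0.2, -0.2]
gripper_width: 0.238
t: 23.85
eef_pos: [0.4653, -0.0245, 0.1913]
tool_rot: [0.505, 0.495, 0.505, -0.495]
contact_force: [0.6, -0.7, -0.4]
gripper_width: 0.24
tcp [ 0.4653 -0.0245  0.1913] yaw of jaw 1.14 tilt [ 0.001 -0.    -1.   ] q [-0.8   0.27  0.85  2.14 -0.27  0.84  0.24]
wrist rim 623 [ 0.4649 -0.0194  0.1059] [0.033 0.028 0.012]
wrist flange 832 rel tcp min [-0.017   0.0021 -0.0324] max [ 0.0149  0.0173 -0.0203]
side rim 103 [ 0.4649 -0.0234  0.1065] [0.032 0.034 0.012]
side flange 64 rel tcp min [-0.0169 -0.0171 -0.0324] max [ 0.0153  0.0021 -0.0224]
side plug 26 rel tcp min [-0.0108 -0.0105 -0.0496] max [ 0.0041  0.0008 -0.0363]
```

```bash
python3 -m jog '[{"gripper":1,"dx":0.0005,"dy":0.001,"dz":-0.01,"rx":0,"ry":0,"rz":0},{"gripper":1,"dx":0.0005,"dy":0.001,"dz":-0.02,"rx":0,"ry":0,"rz":0},{"gripper":1,"dx":0.0005,"dy":0.001,"dz":-0.03,"rx":0,"ry":0,"rz":0},{"gripper":1,"dx":0.0005,"dy":0.001,"dz":-0.04,"rx":0,"ry":0,"rz":0},{"gripper":1,"dx":0.0005,"dy":0.001,"dz":-0.047,"rx":0,"ry":0,"rz":0},{"gripper":1,"dx":0.0005,"dy":0.001,"dz":-0.0505,"rx":0,"ry":0,"rz":0},{"gripper":1,"dx":0.0005,"dy":0.001,"dz":-0.0505,"rx":0,"ry":0,"rz":0}]'
python3 -m jog '[{"gripper":0.4,"dx":0,"dy":0,"dz":0,"rx":0,"ry":0,"rz":0},{"gripper":0.4,"dx":0,"dy":0,"dz":0,"rx":0,"ry":0,"rz":0},{"gripper":0.4,"dx":0,"dy":0,"dz":0.001,"rx":0,"ry":0,"rz":0},{"gripper":0.4,"dx":0,"dy":0,"dz":0.04,"rx":0,"ry":0,"rz":0},{"gripper":0.5,"dx":0,"dy":0,"dz":0.08,"rx":0,"ry":0,"rz":0},{"gripper":0.5,"dx":-0.01,"dy":-0.05,"dz":0.11,"rx":0,"ry":0,"rz":0},{"gripper":0.5,"dx":-0.02,"dy":-0.10,"dz":0.11,"rx":0,"ry":0,"rz":0},{"gripper":0.5,"dx":-0.04,"dy":-0.14,"dz":0.11,"rx":0,"ry":0,"rz":0},{"gripper":0.5,"dx":-0.06,"dy":-0.18,"dz":0.11,"rx":0,"ry":0,"rz":0},{"gripper":0.5,"dx":-0.08,"dy":-0.22,"dz":0.10,"rx":0,"ry":0,"rz":0}]'
python3 -m jog '[{"gripper":0.5,"dx":-0.029,"dy":-0.04,"dz":0,"rx":0,"ry":0,"rz":0},{"gripper":0.5,"dx":-0.029,"dy":-0.05,"dz":-0.01,"rx":0,"ry":0,"rz":0},{"gripper":0.5,"dx":-0.029,"dy":-0.05,"dz":-0.01,"rx":0,"ry":0,"rz":0},{"gripper":0.5,"dx":-0.029,"dy":-0.05,"dz":-0.01,"rx":0,"ry":0,"rz":0}]'; python3 reds.py w12.png
```

```text
t: 24.65
eef_pos: [0.4665, -0.0229, 0.1411]
tool_rot: [0.505, 0.495, 0.505, -0.494]
contact_force: [-5.4, 1.1, 21.1]
gripper_width: 0.235
t: 25.65
eef_pos: [0.385, -0.2445, 0.2408]
tool_rot: [0.506, 0.495, 0.505, -0.494]
contact_force: [1.4, 0.1, 0.2]
gripper_width: 0.503
t: 26.05
eef_pos: [0.3565, -0.2921, 0.2298]
tool_rot: [0.505, 0.494, 0.506, -0.495]
contact_force: [0.6, 0.6, 0.5]
gripper_width: 0.495
tcp [ 0.3565 -0.2921  0.2298] yaw of jaw 1.24 tilt [-0.001  0.    -1.   ] q [-0.34  0.22  1.04  2.12 -0.24  0.93  0.85]
red 2351 [ 0.5269 -0.157   0.0404] [0.037 0.037 0.006] rel [ 0.1704  0.1351 -0.1894]
red 534 [ 0.3552 -0.305   0.0753] [0.021 0.021 0.006] rel [-0.0013 -0.013  -0.1545]
red 5766 [ 0.5948 -0.4284  0.1759] [0.354 0.3   0.242] rel [ 0.2384 -0.1364 -0.0539]
neck 300 [[0.6117, -0.2705], [0.0133, 0.0202]]
```

```bash
python3 -m jog '[{"gripper":0.5,"dx":-0.0006,"dy":-0.013,"dz":-0.03,"rx":0,"ry":0,"rz":0},{"gripper":0.5,"dx":-0.0006,"dy":-0.013,"dz":-0.08,"rx":0,"ry":0,"rz":0},{"gripper":0.5,"dx":-0.0006,"dy":-0.013,"dz":-0.13,"rx":0,"ry":0,"rz":0},{"gripper":0.5,"dx":-0.0006,"dy":-0.013,"dz":-0.15,"rx":0,"ry":0,"rz":0},{"gripper":0.5,"dx":-0.0006,"dy":-0.013,"dz":-0.158,"rx":0,"ry":0,"rz":0},{"gripper":0.5,"dx":-0.0006,"dy":-0.013,"dz":-0.158,"rx":0,"ry":0,"rz":0},{"gripper":1,"dx":-0.0006,"dy":-0.013,"dz":-0.158,"rx":0,"ry":0,"rz":0},{"gripper":1,"dx":-0.0006,"dy":-0.013,"dz":-0.158,"rx":0,"ry":0,"rz":0},{"gripper":1,"dx":-0.0006,"dy":-0.013,"dz":-0.158,"rx":0,"ry":0,"rz":0},{"gripper":1,"dx":-0.0006,"dy":-0.013,"dz":-0.158,"rx":0,"ry":0,"rz":0}]'
python3 -m jog '[{"gripper":1,"dx":0,"dy":0,"dz":0.05,"rx":0,"ry":0,"rz":0},{"gripper":1,"dx":0,"dy":0,"dz":0.10,"rx":0,"ry":0,"rz":0},{"gripper":1,"dx":0,"dy":0.0,"dz":0.15,"rx":0,"ry":0,"rz":0},{"gripper":1,"dx":0.02,"dy":0.03,"dz":0.18,"rx":0,"ry":0,"rz":0},{"gripper":1,"dx":0.04,"dy":0.07,"dz":0.18,"rx":0,"ry":0,"rz":0},{"gripper":1,"dx":0.06,"dy":0.11,"dz":0.18,"rx":0,"ry":0,"rz":0},{"gripper":1,"dx":0.08,"dy":0.155,"dz":0.18,"rx":0,"ry":0,"rz":0},{"gripper":1,"dx":0.09,"dy":0.20,"dz":0.18,"rx":0,"ry":0,"rz":0},{"gripper":1,"dx":0.10,"dy":0.245,"dz":0.18,"rx":0,"ry":0,"rz":0},{"gripper":1,"dx":0.103,"dy":0.28,"dz":0.18,"rx":0,"ry":0,"rz":0}]'
python3 -m jog '[{"gripper":1,"dx":0,"dy":0.04,"dz":0,"rx":0,"ry":0,"rz":0},{"gripper":1,"dx":0,"dy":0.074,"dz":-0.03,"rx":0,"ry":0,"rz":0},{"gripper":1,"dx":0,"dy":0.074,"dz":-0.06,"rx":0,"ry":0,"rz":0},{"gripper":1,"dx":0,"dy":0.074,"dz":-0.06,"rx":0,"ry":0,"rz":0},{"gripper":1,"dx":0,"dy":0.074,"dz":-0.06,"rx":0,"ry":0,"rz":0}]'
python3 stp.py p4.png wrist side
```

```text
t: 27.1
eef_pos: [0.3572, -0.3058, 0.0735]
tool_rot: [0.507, 0.495, 0.505, -0.494]
contact_force: [-0.2, 1.1, 8.6]
gripper_width: 0.239
t: 28.1
eef_pos: [0.4597, -0.0224, 0.2528]
tool_rot: [0.506, 0.495, 0.506, -0.493]
contact_force: [0.4, 0.1, 0.0]
gripper_width: 0.236
t: 28.6
eef_pos: [0.4589, 0.0475, 0.1928]
tool_rot: [0.505, 0.495, 0.505, -0.495]
contact_force: [0.3, -0.3, 0.3]
gripper_width: 0.236
tcp [0.4589 0.0475 0.1928] yaw of jaw 1.16 tilt [-0.    -0.001 -1.   ] q [-1.02  0.28  0.93  2.15 -0.3   0.84  0.11]
wrist rim 594 [0.4593 0.0527 0.1056] [0.033 0.027 0.011]
wrist flange 871 rel tcp min [-0.0171  0.0027 -0.0337] max [ 0.0158  0.0177 -0.0205]
side rim 100 [0.4588 0.0481 0.1066] [0.032 0.035 0.013]
side flange 58 rel tcp min [-0.0159 -0.0168 -0.0314] max [ 0.0143  0.003  -0.0204]
side plug 22 rel tcp min [-0.0085 -0.0126 -0.0496] max [ 0.0052 -0.0029 -0.0362]
```

```bash
python3 -m jog '[{"gripper":1,"dx":0.0008,"dy":0.0013,"dz":-0.01,"rx":0,"ry":0,"rz":0},{"gripper":1,"dx":0.0008,"dy":0.0013,"dz":-0.02,"rx":0,"ry":0,"rz":0},{"gripper":1,"dx":0.0008,"dy":0.0013,"dz":-0.03,"rx":0,"ry":0,"rz":0},{"gripper":1,"dx":0.0008,"dy":0.0013,"dz":-0.04,"rx":0,"ry":0,"rz":0},{"gripper":1,"dx":0.0008,"dy":0.0013,"dz":-0.047,"rx":0,"ry":0,"rz":0},{"gripper":1,"dx":0.0008,"dy":0.0013,"dz":-0.0505,"rx":0,"ry":0,"rz":0},{"gripper":1,"dx":0.0008,"dy":0.0013,"dz":-0.0505,"rx":0,"ry":0,"rz":0}]'
python3 -m jog '[{"gripper":0.4,"dx":0,"dy":0,"dz":0,"rx":0,"ry":0,"rz":0},{"gripper":0.4,"dx":0,"dy":0,"dz":0,"rx":0,"ry":0,"rz":0},{"gripper":0.4,"dx":0,"dy":0,"dz":0.001,"rx":0,"ry":0,"rz":0},{"gripper":0.4,"dx":0,"dy":0,"dz":0.04,"rx":0,"ry":0,"rz":0},{"gripper":0.5,"dx":0,"dy":0,"dz":0.08,"rx":0,"ry":0,"rz":0},{"gripper":0.5,"dx":0.02,"dy":-0.04,"dz":0.12,"rx":0,"ry":0,"rz":0},{"gripper":0.5,"dx":0.04,"dy":-0.08,"dz":0.13,"rx":0,"ry":0,"rz":0},{"gripper":0.4,"dx":0.06,"dy":-0.12,"dz":0.13,"rx":0,"ry":0,"rz":0},{"gripper":0.4,"dx":0.08,"dy":-0.16,"dz":0.13,"rx":0,"ry":0,"rz":0},{"gripper":0.4,"dx":0.10,"dy":-0.19,"dz":0.13,"rx":0,"ry":0,"rz":0}]'
python3 -m jog '[{"gripper":0.4,"dx":0.02,"dy":-0.04,"dz":0,"rx":0,"ry":0,"rz":0},{"gripper":0.4,"dx":0.05,"dy":-0.07,"dz":0,"rx":0,"ry":0,"rz":0},{"gripper":0.4,"dx":0.055,"dy":-0.105,"dz":0,"rx":0,"ry":0,"rz":0},{"gripper":0.4,"dx":0.055,"dy":-0.105,"dz":0,"rx":0,"ry":0,"rz":0},{"gripper":0.4,"dx":0.055,"dy":-0.105,"dz":0,"rx":0,"ry":0,"rz":0}]'
python3 - <<'E'
from h import *
yawinfo();p,M=tool()
for c in ('wrist','side','top'):
    d=shot(c,c+'6.png');w=cloud(d)
    m=(np.hypot(w[...,0]-.616,w[...,1]+.272)<.04)&(w[...,2]>.115)&(w[...,2]<.14);q=w[m]
    print(c,'pin top',len(q),np.round((q.min(0)+q.max(0))/2,4),np.round(np.ptp(q,0),3))
    m=(np.hypot(w[...,0]-.616,w[...,1]+.272)<.06)&(w[...,2]>.04)&(w[...,2]<.05);q=w[m]
    if len(q)>5: print('block',cv2.minAreaRect((q[:,:2]*1000).astype(np.float32)))
s=cv2.imread('pics/side6.png')[120:330,230:480];cv2.imwrite('pics/c.png',cv2.resize(s,None,fx=2.8,fy=2.8,interpolation=cv2.INTER_CUBIC))
E
```

```text
t: 29.4
eef_pos: [0.4608, 0.0495, 0.1426]
tool_rot: [0.505, 0.495, 0.505, -0.494]
contact_force: [-5.9, -0.5, 21.9]
gripper_width: 0.244
t: 30.4
eef_pos: [0.56, -0.1429, 0.2714]
tool_rot: [0.505, 0.495, 0.505, -0.495]
contact_force: [0.3, 0.2, -0.2]
gripper_width: 0.6
t: 30.9
eef_pos: [0.6141, -0.2462, 0.2708]
tool_rot: [0.505, 0.495, 0.505, -0.495]
contact_force: [1.1, 1.3, 0.1]
gripper_width: 0.598
tcp [ 0.6141 -0.2462  0.2708] yaw of jaw 1.13 tilt [-0.001 -0.    -1.   ] q [-0.3   0.57  0.89  1.61 -0.47  1.19  0.71]
wrist pin top 469 [ 0.6165 -0.2709  0.1222] [0.022 0.022 0.014]
block ((620.7831420898438, -270.7712097167969), (52.16098403930664, 52.0933723449707), 88.57215118408203)
side pin top 110 [ 0.6168 -0.2717  0.1228] [0.022 0.021 0.015]
block ((621.353515625, -270.3934020996094), (52.70317459106445, 53.56870651245117), 88.12777709960938)Traceback (most recent call last):
  File "<stdin>", line 6, in <module>
    return umr_minimum(a, axis, None, out, keepdims, initial, where)
ValueError: zero-size array to reduction operation minimum which has no identity
```

Run:
```python
from h import *
d=shot('side','s7.png');w=cloud(d);h=hsv(d)
red=((h[...,0]<8)|(h[...,0]>172))&(h[...,1]>130)&(w[...,2]>.1)&(w[...,2]<.17)
n,l,s,_=cv2.connectedComponentsWithStats(red.astype(np.uint8))
for i in range(1,n):
    if s[i,4]>30:
        q=w[l==i];t=q[q[:,2]>q[:,2].max()-.006];print(np.round((t.min(0)+t.max(0))/2,4),q[:,2].max())
s=d['pixels'][120:330,230:480];cv2.imwrite('pics/c.png',cv2.resize(s,None,fx=2.8,fy=2.8,interpolation=cv2.INTER_CUBIC))
```

```text
[0.2537 1.4043 0.1669] 0.16985699206138427
[0.4586 0.0488 0.1464] 0.14925511578322548
[ 0.4633 -0.0244  0.1467] 0.14941657228915506
[ 0.4662 -0.0966  0.1462] 0.14920252852165383
```

View pics/c.png

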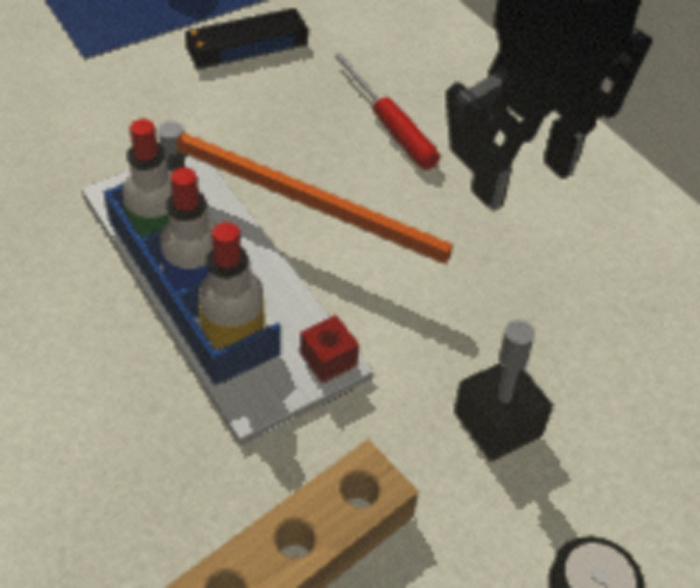

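```bash
python3 -m jog '[{"gripper":0.4,"dx":0.0023,"dy":-0.025,"dz":-0.03,"rx":0,"ry":0,"rz":0},{"gripper":0.4,"dx":0.0023,"dy":-0.025,"dz":-0.08,"rx":0,"ry":0,"rz":0},{"gripper":0.4,"dx":0.0023,"dy":-0.025,"dz":-0.13,"rx":0,"ry":0,"rz":0},{"gripper":0.4,"dx":0.0023,"dy":-0.025,"dz":-0.16,"rx":0,"ry":0,"rz":0},{"gripper":0.4,"dx":0.0023,"dy":-0.025,"dz":-0.16,"rx":0,"ry":0,"rz":0},{"gripper":1,"dx":0.0023,"dy":-0.025,"dz":-0.16,"rx":0,"ry":0,"rz":0},{"gripper":1,"dx":0.0023,"dy":-0.025,"dz":-0.16,"rx":0,"ry":0,"rz":0},{"gripper":1,"dx":0.0023,"dy":-0.025,"dz":-0.16,"rx":0,"ry":0,"rz":0},{"gripper":1,"dx":0.0023,"dy":-0.025,"dz":-0.16,"rx":0,"ry":0,"rz":0}]' 100
python3 -m jog '[{"gripper":1,"dx":0,"dy":0,"dz":0.02,"rx":0,"ry":0,"rz":0},{"gripper":1,"dx":0,"dy":0,"dz":0.04,"rx":0,"ry":0,"rz":0},{"gripper":1,"dx":0,"dy":0,"dz":0.07,"rx":0,"ry":0,"rz":0},{"gripper":1,"dx":0,"dy":0,"dz":0.11,"rx":0,"ry":0,"rz":0},{"gripper":1,"dx":0,"dy":0,"dz":0.11,"rx":0,"ry":0,"rz":0},{"gripper":1,"dx":0,"dy":0,"dz":0.11,"rx":0,"ry":0,"rz":0},{"gripper":1,"dx":0,"dy":0,"dz":0.11,"rx":0,"ry":0,"rz":0}]'
cat > pinlook.py <<'E'
from h import *
import sys
yawinfo();p,M=tool()
for c in sys.argv[2:]:
    d=shot(c,c+sys.argv[1]);w=cloud(d);T=d['cam_to_world'];K=d['camera_matrix']
    for k in range(-30,-110,-8):
        m=(abs(w[...,2]-p[2]-k/1000)<.004)&(np.hypot(w[...,0]-p[0],w[...,1]-p[1])<.022);q=w[m]
        if len(q)>4: # add shank radius along viewing direction
            v=(p-T[:3,3])[:2];v/=np.hypot(*v);mid=q[:,:2]-p[:2];n=np.array([-v[1],v[0]])
            a=mid@n;b=mid@v
            lat=(a.min()+a.max())/2;dep=np.percentile(b,10)+.006
            print(c,k,len(q),'axis rel',np.round(lat*n+dep*v,4),'w',round(np.ptp(a),4))
E
python3 pinlook.py 8.png wrist side
```

```text
t: 32.0
eef_pos: [0.619, -0.2708, 0.1143]
tool_rot: [0.507, 0.495, 0.504, -0.493]
contact_force: [0.9, 0.7, 8.1]
gripper_width: 0.217
t: 32.7
eef_pos: [0.6165, -0.2696, 0.2208]
tool_rot: [0.505, 0.494, 0.506, -0.494]
contact_force: [0.5, 1.5, -2.4]
gripper_width: 0.218
tcp [ 0.6165 -0.2696  0.2208] yaw of jaw 1.26 tilt [-0.001  0.001 -1.   ] q [-0.23  0.64  0.85  1.63 -0.52  1.12  0.77]
wrist -30 14 axis rel [ 0.0004 -0.    ] w 0.0062
wrist -38 108 axis rel [-0.0002 -0.0004] w 0.0113
wrist -46 103 axis rel [-0.0002 -0.0003] w 0.0117
wrist -54 96 axis rel [ 0.0002 -0.0002] w 0.0116
wrist -62 79 axis rel [ 0.0001 -0.0003] w 0.0118
wrist -70 69 axis rel [ 0.0002 -0.0002] w 0.011
wrist -78 69 axis rel [ 0.0002 -0.0001] w 0.0114
wrist -86 59 axis rel [ 0.0003 -0.0001] w 0.0117
wrist -94 49 axis rel [ 0.0006 -0.0002] w 0.0115
side -30 8 axis rel [ 0.0007 -0.0013] w 0.0066
side -38 19 axis rel [ 0.0002 -0.0001] w 0.0113
side -46 13 axis rel [ 0.0002 -0.0005] w 0.01
side -54 17 axis rel [0.0002 0.0002] w 0.0106
side -62 13 axis rel [0.0002 0.0002] w 0.0115
side -70 16 axis rel [ 0.0004 -0.0001] w 0.0102
side -78 16 axis rel [0.0005 0.0007] w 0.0109
side -86 15 axis rel [0.0003 0.0002] w 0.0113
side -94 13 axis rel [0.0005 0.0003] w 0.0105
```

```bash
python3 -m jog '[{"gripper":1,"dx":0.01,"dy":0.04,"dz":0,"rx":0,"ry":0,"rz":0},{"gripper":1,"dx":0.02,"dy":0.08,"dz":0,"rx":0,"ry":0,"rz":0},{"gripper":1,"dx":0.03,"dy":0.12,"dz":0,"rx":0,"ry":0,"rz":0},{"gripper":1,"dx":0.045,"dy":0.166,"dz":0,"rx":0,"ry":0,"rz":0},{"gripper":1,"dx":0.045,"dy":0.166,"dz":-0.01,"rx":0,"ry":0,"rz":0},{"gripper":1,"dx":0.045,"dy":0.166,"dz":-0.01,"rx":0,"ry":0,"rz":0},{"gripper":1,"dx":0.045,"dy":0.166,"dz":-0.01,"rx":0,"ry":0,"rz":0}]'
cat > hole.py <<'E'
from h import *
import sys
yawinfo();p,M=tool();d=shot('wrist',sys.argv[1]);w=cloud(d);h=hsv(d)
red=((h[...,0]<8)|(h[...,0]>172))&(h[...,1]>110)
m=red&(abs(w[...,2]-.041)<.005)&(abs(w[...,0]-.526)<.04)&(abs(w[...,1]+.157)<.04);q=w[m]
print('lug',len(q),cv2.minAreaRect((q[:,:2]*1000).astype(np.float32)),np.median(q[:,2]))
o=((h[...,0]>5)&(h[...,0]<20))&(h[...,1]>130)&(w[...,2]>.062)&(w[...,2]<.076);q=w[o];q=q[(abs(q[:,0]-.58)<.12)]
print('bar',len(q),cv2.minAreaRect((q[:,:2]*1000).astype(np.float32)),np.round(q[q[:,1].argmin()],4))
E
python3 hole.py w13.png
```

```text
t: 33.5
eef_pos: [0.6611, -0.1054, 0.2109]
tool_rot: [0.505, 0.494, 0.505, -0.496]
contact_force: [-0.2, -0.7, -1.2]
gripper_width: 0.214
tcp [ 0.6611 -0.1054  0.2109] yaw of jaw 1.17 tilt [-0.002 -0.001 -1.   ] q [-0.49  0.64  0.85  1.65 -0.53  1.1   0.53]
lug 1081 ((527.5545043945312, -156.38795471191406), (36.172542572021484, 37.06460952758789), 1.0398187637329102) 0.041379840517152155
bar 3798 ((602.1980590820312, -47.61201477050781), (11.880838394165039, 215.1228790283203), 30.19700050354004) [ 0.6527 -0.1427  0.0685]
```

View pics/w13.png

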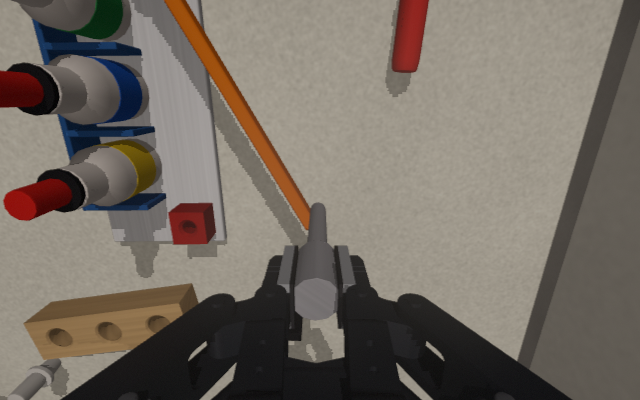

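```bash
python3 -m jog '[{"gripper":1,"dx":0,"dy":0,"dz":-0.03,"rx":0,"ry":0,"rz":0},{"gripper":1,"dx":0,"dy":0,"dz":-0.0606,"rx":0,"ry":0,"rz":0},{"gripper":1,"dx":0,"dy":0,"dz":-0.0606,"rx":0,"ry":0,"rz":0},{"gripper":1,"dx":-0.015,"dy":-0.006,"dz":-0.0606,"rx":0,"ry":0,"rz":0},{"gripper":1,"dx":-0.03,"dy":-0.012,"dz":-0.0606,"rx":0,"ry":0,"rz":0},{"gripper":1,"dx":-0.045,"dy":-0.017,"dz":-0.0606,"rx":0,"ry":0,"rz":0},{"gripper":1,"dx":-0.06,"dy":-0.023,"dz":-0.0606,"rx":0,"ry":0,"rz":0},{"gripper":1,"dx":-0.06,"dy":-0.023,"dz":-0.0606,"rx":0,"ry":0,"rz":0}]'
python3 -m jog '[{"gripper":1,"dx":-0.015,"dy":-0.006,"dz":0,"rx":0,"ry":0,"rz":0},{"gripper":1,"dx":-0.03,"dy":-0.012,"dz":0,"rx":0,"ry":0,"rz":0},{"gripper":1,"dx":-0.045,"dy":-0.018,"dz":0,"rx":0,"ry":0,"rz":0},{"gripper":1,"dx":-0.06,"dy":-0.024,"dz":0,"rx":0,"ry":0,"rz":0},{"gripper":1,"dx":-0.07,"dy":-0.028,"dz":0,"rx":0,"ry":0,"rz":0},{"gripper":1,"dx":-0.07,"dy":-0.028,"dz":0,"rx":0,"ry":0,"rz":0},{"gripper":1,"dx":-0.07,"dy":-0.028,"dz":0,"rx":0,"ry":0,"rz":0}]'
python3 hole.py w14.png; python3 pinlook.py 9.png wrist
```

```text
t: 34.35
eef_pos: [0.6013, -0.1298, 0.153]
tool_rot: [0.505, 0.496, 0.504, -0.495]
contact_force: [2.4, -0.2, -0.1]
gripper_width: 0.215
t: 35.05
eef_pos: [0.5336, -0.1557, 0.1518]
tool_rot: [0.506, 0.495, 0.504, -0.494]
contact_force: [3.5, -0.3, 0.1]
gripper_width: 0.218
tcp [ 0.5336 -0.1557  0.1518] yaw of jaw 1.25 tilt [ 0.003 -0.001 -1.   ] q [-0.47  0.53  0.85  1.98 -0.53  0.86  0.69]
lug 773 ((527.5517578125, -156.0830841064453), (35.38969039916992, 36.182979583740234), 0.7682406306266785) 0.04129656481764818
bar 4318 ((519.6056518554688, -100.266845703125), (11.930341720581055, 159.7340087890625), 3.0099868774414062) [ 0.522  -0.1801  0.0691]
tcp [ 0.5337 -0.1555  0.1516] yaw of jaw 1.28 tilt [ 0.002 -0.001 -1.   ] q [-0.47  0.53  0.85  1.98 -0.53  0.86  0.69]
wrist -30 11 axis rel [ 0.0006 -0.0003] w 0.0062
wrist -38 108 axis rel [-0.     -0.0004] w 0.0113
wrist -46 104 axis rel [ 0.     -0.0005] w 0.0117
wrist -54 91 axis rel [ 0.0004 -0.0005] w 0.0115
wrist -62 84 axis rel [ 0.0004 -0.0004] w 0.0119
wrist -70 73 axis rel [ 0.0005 -0.0005] w 0.0111
wrist -78 297 axis rel [-0.0055  0.0079] w 0.0229
wrist -86 573 axis rel [-0.0057  0.0091] w 0.0238
wrist -94 53 axis rel [0.0006 0.0006] w 0.0121
```

View pics/w14.png

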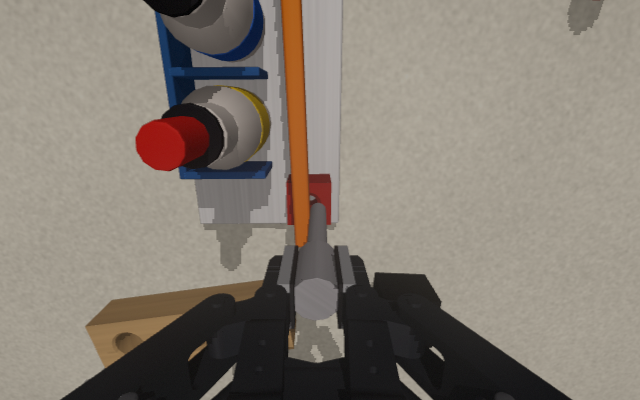

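```bash
python3 -m jog '[{"gripper":1,"dx":-0.004,"dy":-0.0005,"dz":0,"rx":0,"ry":0,"rz":0},{"gripper":1,"dx":-0.0068,"dy":-0.0005,"dz":0,"rx":0,"ry":0,"rz":0},{"gripper":1,"dx":-0.0068,"dy":-0.0005,"dz":0,"rx":0,"ry":0,"rz":0},{"gripper":1,"dx":-0.0068,"dy":-0.0005,"dz":-0.004,"rx":0,"ry":0,"rz":0},{"gripper":1,"dx":-0.0068,"dy":-0.0005,"dz":-0.009,"rx":0,"ry":0,"rz":0},{"gripper":1,"dx":-0.0068,"dy":-0.0005,"dz":-0.012,"rx":0,"ry":0,"rz":0},{"gripper":1,"dx":-0.0068,"dy":-0.0005,"dz":-0.012,"rx":0,"ry":0,"rz":0}]'; python3 pinlook.py 10.png wrist | head -5
```

```text
t: 35.85
eef_pos: [0.5253, -0.1556, 0.1383]
tool_rot: [0.505, 0.494, 0.505, -0.495]
contact_force: [4.3, -0.7, -3.3]
gripper_width: 0.218
tcp [ 0.5253 -0.1556  0.1383] yaw of jaw 1.26 tilt [-0. -0. -1.] q [-0.46  0.54  0.84  2.   -0.54  0.83  0.71]
wrist -30 13 axis rel [ 0.0007 -0.0003] w 0.0068
wrist -38 101 axis rel [-0.0001 -0.0003] w 0.0113
wrist -46 108 axis rel [-0.0001 -0.0004] w 0.0117
wrist -54 96 axis rel [ 0.0002 -0.0004] w 0.0116
```

```bash
python3 -m jog '[{"gripper":1,"dx":0.001,"dy":0,"dz":-0.004,"rx":0,"ry":0,"rz":0},{"gripper":1,"dx":0.001,"dy":0,"dz":-0.008,"rx":0,"ry":0,"rz":0},{"gripper":1,"dx":0.001,"dy":0,"dz":-0.012,"rx":0,"ry":0,"rz":0},{"gripper":1,"dx":0.001,"dy":0,"dz":-0.012,"rx":0,"ry":0,"rz":0}]';python3 -m jog '[{"gripper":1,"dx":0,"dy":0,"dz":-0.004,"rx":0,"ry":0,"rz":0},{"gripper":1,"dx":0,"dy":0,"dz":-0.008,"rx":0,"ry":0,"rz":0},{"gripper":1,"dx":0,"dy":0,"dz":-0.010,"rx":0,"ry":0,"rz":0},{"gripper":1,"dx":0,"dy":0,"dz":-0.010,"rx":0,"ry":0,"rz":0}]'
```

```text
t: 36.3
eef_pos: [0.5259, -0.1556, 0.1262]
tool_rot: [0.505, 0.494, 0.506, -0.495]
contact_force: [3.9, 0.2, -2.8]
gripper_width: 0.217
t: 36.7
eef_pos: [0.5261, -0.1557, 0.1166]
tool_rot: [0.505, 0.494, 0.505, -0.495]
contact_force: [4.7, -1.1, -3.3]
gripper_width: 0.216
```

```bash
python3 -m jog '[{"gripper":1,"dx":0,"dy":0,"dz":-0.001,"rx":0,"ry":0,"rz":0},{"gripper":1,"dx":0,"dy":0,"dz":-0.002,"rx":0,"ry":0,"rz":0},{"gripper":1,"dx":0,"dy":0,"dz":-0.002,"rx":0,"ry":0,"rz":0}]'
```

```text
t: 37.0
eef_pos: [0.5265, -0.1561, 0.116]
tool_rot: [0.505, 0.495, 0.505, -0.494]
contact_force: [0.0, 1.0, 11.5]
gripper_width: 0.213
```

Bottomed out on the plate (upward force 11.5 N). Release, retreat upward and check.

```bash
python3 -m jog '[{"gripper":0.5,"dx":0,"dy":0,"dz":0.001,"rx":0,"ry":0,"rz":0},{"gripper":0.5,"dx":0,"dy":0,"dz":0.001,"rx":0,"ry":0,"rz":0},{"gripper":0.5,"dx":0,"dy":0,"dz":0.002,"rx":0,"ry":0,"rz":0},{"gripper":0.5,"dx":0,"dy":0,"dz":0.04,"rx":0,"ry":0,"rz":0},{"gripper":0.5,"dx":0,"dy":0,"dz":0.09,"rx":0,"ry":0,"rz":0},{"gripper":0.5,"dx":0.02,"dy":0,"dz":0.14,"rx":0,"ry":0,"rz":0},{"gripper":0.5,"dx":0.06,"dy":0,"dz":0.17,"rx":0,"ry":0,"rz":0},{"gripper":0.5,"dx":0.10,"dy":0,"dz":0.19,"rx":0,"ry":0,"rz":0},{"gripper":0.5,"dx":0.14,"dy":0,"dz":0.19,"rx":0,"ry":0,"rz":0},{"gripper":0.5,"dx":0.14,"dy":0,"dz":0.19,"rx":0,"ry":0,"rz":0}]'
python3 - <<'E'
from h import *
d=shot('side','s11.png');w=cloud(d);h=hsv(d)
red=((h[...,0]<8)|(h[...,0]>172))&(h[...,1]>130)&(w[...,2]>.1)&(w[...,2]<.17)
n,l,s,_=cv2.connectedComponentsWithStats(red.astype(np.uint8))
for i in range(1,n):
    if s[i,4]>30:
        q=w[l==i];t=q[q[:,2]>q[:,2].max()-.006];print('stopper',np.round((t.min(0)+t.max(0))/2,4),q[:,2].max())
m=(np.hypot(w[...,0]-.527,w[...,1]+.156)<.03)&(w[...,2]>.09)&(w[...,2]<.2);q=w[m];print('pin top',len(q),np.round((q.min(0)+q.max(0))/2,4),q[:,2].max())
o=((h[...,0]>5)&(h[...,0]<20))&(h[...,1]>130)&(w[...,2]>.062)&(w[...,2]<.076)&(abs(w[...,0]-.58)<.12)&(abs(w[...,1])<.2);q=w[o]
print('bar',cv2.minAreaRect((q[:,:2]*1000).astype(np.float32)))
for nm in('battery','wheel','driver'):
    for r in cut_out('side',nm)[:1]:
        print(nm,np.round(r['box']))
s=d['pixels'][120:330,230:480];cv2.imwrite('pics/e.png',cv2.resize(s,None,fx=2.8,fy=2.8,interpolation=cv2.INTER_CUBIC))
E
```

```text
t: 38.0
eef_pos: [0.6701, -0.1536, 0.3036]
tool_rot: [0.507, 0.493, 0.506, -0.494]
contact_force: [0.2, 0.3, -0.6]
gripper_width: 0.501
stopper [0.2563 1.405  0.167 ] 0.1699741039634629
stopper [0.4737 0.0513 0.1476] 0.15037227409657794
stopper [ 0.4641 -0.0233  0.146 ] 0.14896890350290715
stopper [ 0.4657 -0.0959  0.147 ] 0.14986903456738554
pin top 166 [ 0.5366 -0.1562  0.1133] 0.1321141382680141
bar ((512.15087890625, -39.8646240234375), (16.661043167114258, 283.7865295410156), 2.8788490295410156)
battery [298. 211.  17.  24.]
wheel [444. 329.  39.  34.]
driver [376. 165.  22.  30.]
```

View pics/e.png

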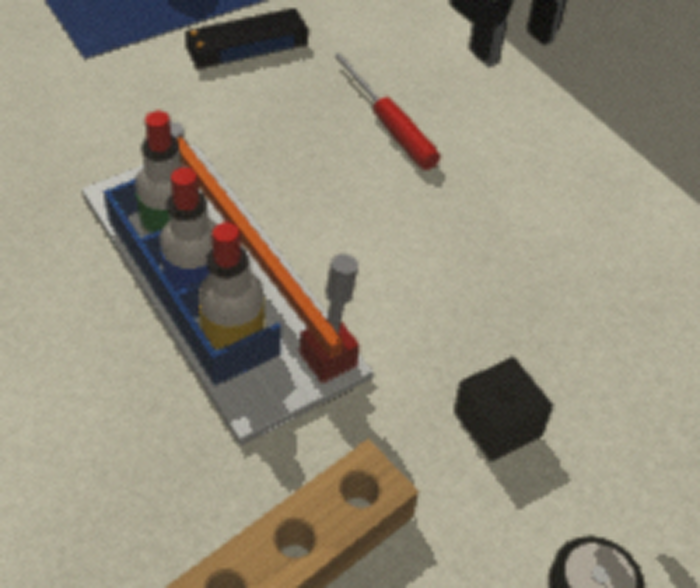

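```bash
python3 -m jog '[{"gripper":0,"dx":-0.03,"dy":0.03,"dz":0,"rx":0,"ry":0,"rz":0},{"gripper":0,"dx":-0.06,"dy":0.06,"dz":0,"rx":0,"ry":0,"rz":0},{"gripper":0,"dx":-0.09,"dy":0.09,"dz":0,"rx":0,"ry":0,"rz":0},{"gripper":0,"dx":-0.12,"dy":0.12,"dz":-0.01,"rx":0,"ry":0,"rz":0},{"gripper":0,"dx":-0.15,"dy":0.15,"dz":-0.02,"rx":0,"ry":0,"rz":0},{"gripper":0,"dx":-0.18,"dy":0.18,"dz":-0.03,"rx":0,"ry":0,"rz":0},{"gripper":0,"dx":-0.196,"dy":0.185,"dz":-0.05,"rx":0,"ry":0,"rz":0},{"gripper":0,"dx":-0.196,"dy":0.185,"dz":-0.05,"rx":0,"ry":0,"rz":0},{"gripper":0,"dx":-0.196,"dy":0.185,"dz":-0.05,"rx":0,"ry":0,"rz":0}]'; python3 reds.py w15.png
python3 - <<'E'
from h import *
d=shot('wrist','w15b.png');w=cloud(d)
for a,b in((.06,.07),(.095,.107),(.11,.117),(.14,.152)):
    m=(w[...,2]>a)&(w[...,2]<b)&(np.hypot(w[...,0]-.470,w[...,1]-.05)<.036)&~((hsv(d)[...,0]>5)&(hsv(d)[...,0]<20)&(hsv(d)[...,1]>180));q=w[m]
    if len(q): print(a,len(q),'x',np.round([q[:,0].min(),q[:,0].max(),(q[:,0].min()+q[:,0].max())/2],4),'y',np.round([q[:,1].min(),q[:,1].max()],4),q[:,2].max())
h=hsv(d);o=((h[...,0]>5)&(h[...,0]<20))&(h[...,1]>130)&(w[...,2]>.062)&(w[...,2]<.076)&(abs(w[...,0]-.52)<.05);q=w[o]
print('bar',cv2.minAreaRect((q[:,:2]*1000).astype(np.float32)))
E
```

```text
t: 39.1
eef_pos: [0.4697, 0.0289, 0.2551]
tool_rot: [0.505, 0.495, 0.506, -0.494]
contact_force: [0.0, -0.1, -0.3]
gripper_width: 1.002
tcp [0.4697 0.0289 0.2551] yaw of jaw 1.23 tilt [-0.     0.001 -1.   ] q [-1.13  0.21  1.09  2.07 -0.22  0.99  0.09]
red 2076 [0.743  0.0509 0.0236] [0.023 0.099 0.006] rel [ 0.2733  0.022  -0.2315]
red 738 [0.4738 0.0538 0.1452] [0.021 0.021 0.006] rel [ 0.0041  0.025  -0.1099]
red 764 [ 0.4638 -0.0226  0.1453] [0.02  0.022 0.006] rel [-0.0058 -0.0515 -0.1098]
red 311 [ 0.5361 -0.1551  0.0407] [0.017 0.036 0.005] rel [ 0.0665 -0.184  -0.2144]
red 129 [ 0.5113 -0.1533  0.0558] [0.001 0.018 0.004] rel [ 0.0416 -0.1821 -0.1993]
red 759 [ 0.4662 -0.0948  0.1454] [0.021 0.022 0.006] rel [-0.0035 -0.1236 -0.1097]
neck 190 [[0.4653, -0.0153], [0.0315, 0.0199]]
neck 191 [[0.4668, -0.0881], [0.0334, 0.0219]]
neck 140 [[0.535, -0.1511], [0.0209, 0.0152]]
0.06 64 x [0.4481 0.5046 0.4763] y [0.0309 0.0801] 0.06977207650213779
0.095 52 x [0.4577 0.4871 0.4724] y [0.0586 0.0699] 0.1056920680060835
0.11 464 x [0.4576 0.4903 0.4739] y [0.0413 0.0702] 0.11659547065602371
0.14 596 x [0.4636 0.4841 0.4738] y [0.0432 0.0645] 0.14832854289904576
bar ((513.517333984375, -39.89317321777344), (13.20765495300293, 283.2848205566406), 2.197453498840332)
```

View pics/w15.png

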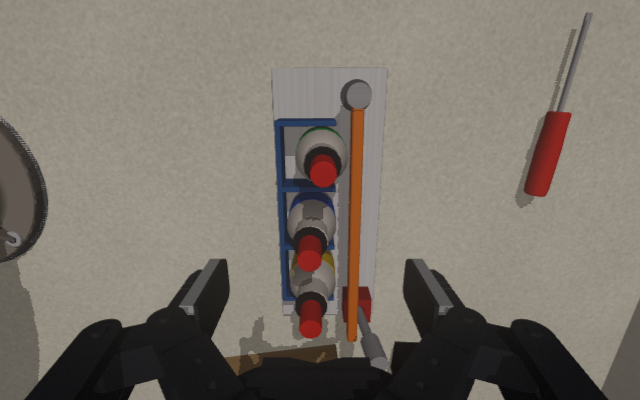

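```bash
python3 -m jog '[{"gripper":0,"dx":0.0042,"dy":0.0248,"dz":-0.03,"rx":0,"ry":0,"rz":0},{"gripper":0,"dx":0.0042,"dy":0.0248,"dz":-0.07,"rx":0,"ry":0,"rz":0},{"gripper":0,"dx":0.0042,"dy":0.0248,"dz":-0.11,"rx":0,"ry":0,"rz":0},{"gripper":0,"dx":0.0042,"dy":0.0248,"dz":-0.144,"rx":0,"ry":0,"rz":0},{"gripper":0,"dx":0.0042,"dy":0.0248,"dz":-0.144,"rx":0,"ry":0,"rz":0},{"gripper":1,"dx":0.0042,"dy":0.0248,"dz":-0.144,"rx":0,"ry":0,"rz":0},{"gripper":1,"dx":0.0042,"dy":0.0248,"dz":-0.144,"rx":0,"ry":0,"rz":0},{"gripper":1,"dx":0.0042,"dy":0.0248,"dz":-0.144,"rx":0,"ry":0,"rz":0},{"gripper":1,"dx":0.0042,"dy":0.0248,"dz":-0.144,"rx":0,"ry":0,"rz":0}]' 40
python3 -m jog '[{"gripper":1,"dx":0,"dy":0,"dz":0.001,"rx":0,"ry":0,"rz":0},{"gripper":1,"dx":-0.004,"dy":-0.002,"dz":0.001,"rx":0,"ry":0,"rz":0},{"gripper":1,"dx":-0.008,"dy":-0.004,"dz":0.001,"rx":0,"ry":0,"rz":0},{"gripper":1,"dx":-0.010,"dy":-0.0045,"dz":0.001,"rx":0,"ry":0,"rz":0},{"gripper":1,"dx":-0.010,"dy":-0.0045,"dz":0,"rx":0,"ry":0,"rz":0},{"gripper":1,"dx":-0.010,"dy":-0.0045,"dz":0,"rx":0,"ry":0,"rz":0}]'
```

```text
t: 40.1
eef_pos: [0.4753, 0.0544, 0.1124]
tool_rot: [0.506, 0.495, 0.505, -0.494]
contact_force: [-2.6, -0.2, 13.3]
gripper_width: 0.391
t: 40.7
eef_pos: [0.4654, 0.0496, 0.1123]
tool_rot: [0.505, 0.495, 0.505, -0.494]
contact_force: [-3.0, 1.3, 21.9]
gripper_width: 0.386
```

Now release, retreat and check.

```bash
python3 -m jog '[{"gripper":0.2,"dx":0,"dy":0,"dz":0,"rx":0,"ry":0,"rz":0},{"gripper":0.1,"dx":0,"dy":0,"dz":0,"rx":0,"ry":0,"rz":0},{"gripper":0.1,"dx":0,"dy":0,"dz":0,"rx":0,"ry":0,"rz":0},{"gripper":0.1,"dx":0,"dy":0,"dz":0.04,"rx":0,"ry":0,"rz":0},{"gripper":0.1,"dx":0,"dy":0,"dz":0.09,"rx":0,"ry":0,"rz":0},{"gripper":0.1,"dx":0,"dy":0,"dz":0.14,"rx":0,"ry":0,"rz":0},{"gripper":0.1,"dx":0.03,"dy":0.03,"dz":0.17,"rx":0,"ry":0,"rz":0},{"gripper":0.1,"dx":0.06,"dy":0.06,"dz":0.18,"rx":0,"ry":0,"rz":0},{"gripper":0.1,"dx":0.10,"dy":0.09,"dz":0.18,"rx":0,"ry":0,"rz":0},{"gripper":0.1,"dx":0.14,"dy":0.12,"dz":0.18,"rx":0,"ry":0,"rz":0}]'
python3 - <<'E'
from h import *
d=shot('side','s12.png');w=cloud(d);h=hsv(d)
red=((h[...,0]<8)|(h[...,0]>172))&(h[...,1]>130)&(w[...,2]>.1)&(w[...,2]<.17)
n,l,s,_=cv2.connectedComponentsWithStats(red.astype(np.uint8))
for i in range(1,n):
    if s[i,4]>30:
        q=w[l==i];t=q[q[:,2]>q[:,2].max()-.006];print('stopper',np.round((t.min(0)+t.max(0))/2,4),q[:,2].max())
o=((h[...,0]>5)&(h[...,0]<20))&(h[...,1]>130)&(w[...,2]>.062)&(w[...,2]<.076)&(abs(w[...,0]-.58)<.12)&(abs(w[...,1])<.2);q=w[o]
print('bar',cv2.minAreaRect((q[:,:2]*1000).astype(np.float32)))
m=(np.hypot(w[...,0]-.53,w[...,1]+.156)<.03)&(w[...,2]>.09)&(w[...,2]<.2);q=w[m];print('pin grip',len(q),q[:,2].max())
m=(w[...,2]>.075)&(w[...,2]<.09)&(np.hypot(w[...,0]-.53,w[...,1]+.156)<.03);q=w[m];print('shank z.08',np.round((q.min(0)+q.max(0))/2,4))
s=d['pixels'][120:330,230:480];cv2.imwrite('pics/f.png',cv2.resize(s,None,fx=2.8,fy=2.8,interpolation=cv2.INTER_CUBIC))
E
```

```text
t: 41.7
eef_pos: [0.6053, 0.1718, 0.2907]
tool_rot: [0.505, 0.494, 0.506, -0.494]
contact_force: [0.6, 0.0, 1.4]
gripper_width: 0.904
stopper [0.1638 1.3753 0.167 ] 0.16996088141741672
stopper [0.4639 0.0483 0.1463] 0.14919753101943056
stopper [ 0.4644 -0.0233  0.1471] 0.1499133203447136
stopper [ 0.4659 -0.0956  0.1474] 0.15042423145987038
bar ((514.2301635742188, -40.340301513671875), (14.480112075805664, 282.5604248046875), 1.9657315015792847)
pin grip 166 0.13195648963683637
shank z.08 [ 0.5318 -0.157   0.0815]
```

View pics/f.png

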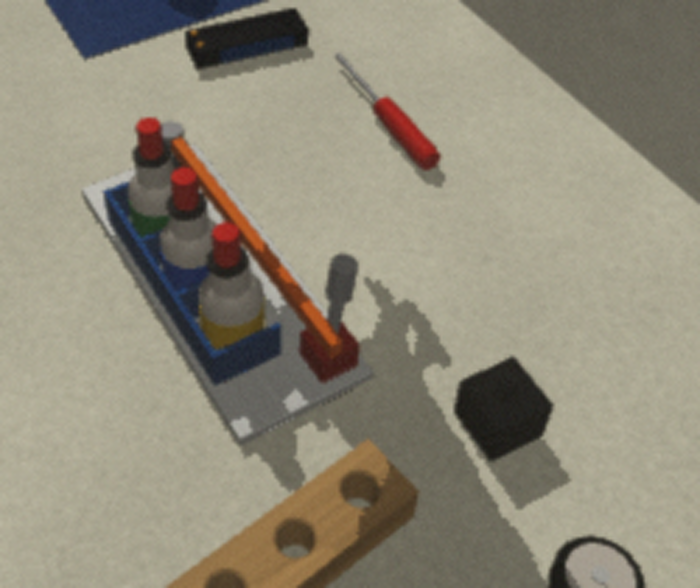

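All good: three stoppered bottles are centred in their bays at (150,180), (185,225) and (230,290), the bar is shut, and the pin is in the lug at (340,290). Handing in.

```bash
python3 -c "
from station import *
print(hand_in())"
```

```text
the job is handed in; nothing more can be done
None
```

The caddy is packed and I handed the job in at about 42 s; no verdict came back. Green, blue and yellow stand in bays 0, 1 and 2, each with a red stopper. I then pushed the bar shut with the pin's shank and lowered the pin into the red lug.

**Knocked bottle:** After the bar was locked I found the green bottle about 15 mm from where I had set it. It was still upright, stoppered and in its bay. I can't say whether this happened before or after the bar closed. I gripped it by the neck and slid it back to the bay's centre with the bar still locked.

**Last checks:**
- **Bottles and stoppers:** the stopper tops are level within about 1 mm, at 146–147 mm against an expected 147 mm, and each bottle is within a few millimetres of its bay's centre.
- **Pin:** it pressed on the base plate with 11.5 N when it went home. Its top reads 132 mm; fully down and upright it should be 130 mm, and its lean would explain about 1 mm of that.
- **Lean and bar:** the spring tilts the pin slightly outward in its clearance, so the bar sits about 0.5° from fully shut by my measurement, resting against the pin.
- **Bystanders:** the robot never went near the battery, the wheel, the screwdriver or the white look-alike. The battery and screwdriver are in place in the last picture. The wheel is only partly in that crop, but it read the same position just before. The network's last battery reading was in a different spot, which I took as a false detection because the picture shows it where it started.

**High forces:** the highest I read were about 40 N while setting the green bottle down and 34 N while seating the yellow bottle's stopper. Both are within the 120 N wrist limit. I read forces only at the end of each move, so brief peaks could have been missed.

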